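Tap a bearing cup home in its housing

TASK

The steel bearing cup for the slitter has only been started by hand in the bore of its green flanged housing: it stands proud and a little crooked. Take the drift out of its wooden block and, with its nose, tap the cup down gently a little at a time on alternate sides of its rim, never letting it cock over, until it is square and fully home; bear on the rim with about 25 N for half a second to be sure it is hard on the shoulder, then stand the drift back in its hole. Leave the other parts on the bench as they lie.

Things in the scene. Friction and masses are not known exactly. Their poses are not given: they have to be found in the camera images.
- cup: Bearing cup: plain steel ring, 80 mm outside, 60 mm hole at the top, 20 mm tall; origin under its centre, z along its axis (up when square). Loose, starts 5 to 7 mm deep in the bore, coaxial with it within 1 mm, leaning about 2.5 degrees in any direction. Leaning it more than 5.5 degrees scores the bore; more than 40 N on it marks it; only the drift may touch it.
- cup_top (a point): Centre of the cup's flat top face (rim 10 mm wide, mean radius 35 mm), 20 mm above its origin. Springs in the bore grip the cup: it stays as left. A push of 8 to 20 N on one side of the rim breaks it loose, with a small jump: that side goes down, the far side rises about a fifth as much (3 mm down leans it about 2.7 degrees). When it is home the force climbs without movement.
- shoulder (a point): Centre of the flat shoulder at the bottom of the bore, 25 mm above the bench; z = axis of the bore, up. The green housing is fixed: flange 140 mm across, bolt heads up to 22 mm above the bench; hub 106 mm across, face 40 mm above the bench; bore 81 mm wide, 15 mm deep. The cup is home when its underside rests here: its top is then 20 mm above this point, 5 mm above the hub's face.
- drift_grip (a point): Middle of the drift's square steel shank: 20 mm square, 50 mm tall, flats square to this point's x and y, plus a 3 mm chamfered top. Below it a rubber guard 38 mm across, 8 mm thick, then a round brass nose 46 mm long, 14 mm across (18 mm at the guard), flat end. Loose, 0.2 to 0.3 kg, z up along the drift. Standing in its block, the guard rests on the block's top.
- drift_nose (a point): Centre of the flat lower end of the drift's nose, 79 mm below the middle of the shank.
- block_hole (a point): Centre of the mouth of the drift's hole in the top of the wooden block, 50 mm above the bench, z up. The hole is 20 mm wide and goes through. Block fixed, 70 x 120 x 50 mm (this point's x, y, z), its middle 28 mm from the hole along +y; a fixed punch 58 mm from the hole along +y sticks up 32 mm. With the drift home, its mid-shank is 33 mm above this point.
- cone: Bystander: the bearing's inner ring with its rollers, 60 mm across and 21 mm tall, loose; origin under its centre.
- cover: Bystander: the housing's green end cover, a flanged ring 106 mm across and 13 mm tall, loose; origin under its centre.
- roll0: Bystander: a white paper till roll standing on end, 58 mm in diameter and 57 mm tall, loose; origin under its centre.
- roll1: Bystander: another such till roll; origin under its centre.
Not all that is in view belongs to the job. What is shaped like the part that bears drift_grip but purple is not meant.

How it is judged:
On the way, in this order (a step that is already met when the one before it is completed fails the run):
1. the drift is lifted out of its block (z of drift_nose in the frame of block_hole above 0.005 m), for 0.1 s.
2. the cup is square and home on the shoulder and the drift bears on it with 20 to 32 N (z of cup_top in the frame of shoulder below 0.0215 m and angle between cup_top's own z axis and vertical below 0.025 rad and contact force between drift and cup between 20 and 32 N), for 0.3 s.
At the end, for the whole second after the job is handed in: The cup's top is within 1.5 mm of its home height, 20 mm above the shoulder, within 3 mm of the bore's axis and leans under 0.025 rad; the drift is at rest in its hole, guard within 3 mm of the block's top, 8 mm of the hole's axis and 0.12 rad of upright (z of cup_top in the frame of shoulder between 0.0185 and 0.0215 m and horizontal distance between cup_top and shoulder below 0.003 m and angle between cup_top's own z axis and vertical below 0.025 rad and z of drift_grip in the frame of block_hole below 0.036 m and horizontal distance between drift_grip and block_hole below 0.008 m and angle between drift_grip's own z axis and vertical below 0.12 rad and linear speed of drift below 0.02 m/s); the robot touches nothing.
It fails at once if the cup is leaned over by more than 5.5 degrees: it cocks and scores the bore (angle between cup_top's own z axis and vertical above 0.096 rad).
It fails at once if the cup is struck or pressed with more than 40 N by the drift (contact force between drift and cup above 40 N).
It fails at once if the gripper touches the cup: only the drift may (contact force between any of the fingers, the arm and cup above 1 N).
It fails at once if a bystander part is shifted by more than 20 mm (distance of any of cone, cover, roll0, roll1 from where it was at the start of the episode above 0.02 m).
It also fails if it takes over 72 s, if anything falls off the work surface, if the arm or the gripper's body presses on something with over 40 N, if the wrist force passes 120 N, or if a joint passes its speed limit or range.

ROBOT

A 6-joint arm with a two-finger parallel gripper is mounted at the origin on the work surface. World frame = base frame: x ahead of the robot, y to its left, z up, the work surface at z = 0. Lengths are in m, angles in rad, forces in N, time in s.
With the tool pointing down it reaches from about 0.3 to 0.95 m from the base axis. Payload 3.1 kg.
Tool frame: the origin (TCP) lies midway between the tips of the shut fingers; the grasp point (between the pads) lies 19 mm behind it; z points along the fingers, x is the direction in which the jaws open and shut, and the axes are right-handed (so a half turn about z gives the same grasp; the last joint's range is limited). The gripper opens to 85 mm and grips with 20 to 120 N. Pads are 22 mm wide; open, the fingers measure 114 mm over their backs; the gripper's body (76 mm by 85 mm) begins 54 mm behind the grasp point. The pads swing forward as they close: fully open they stand 13 mm farther back than shut.
Start: joints at [-1.278, 0.308, 1.634, -0, 1.2, -0.07], TCP at [0.222, -0.584, 0.231] pointing down, gripper open.
Joint ranges: [-3.06, 3.06], [-0.79, 1.96], [0.05, 2.63], [-1.19, 4.34], [0.05, 2.64], [-2.94, 2.94]. Speed limits (rad/s): [2.79, 2.79, 3.14, 3.14, 3.14, 3.14].

INTERFACE

Orientations are given as a rotation vector (axis times angle).
In Python, from station import * gives the robot as it stands. The module is installed in compiled form; this text tells all that it offers.
- The arm moves only by the tool step_arm, never from a script. Its argument "commands" is text: rows parted by semicolons, each of 7 numbers parted by spaces: the finger opening in cm, from 0 to 8.54, then the shift along the tool's x, y, z in cm, then the turn, a rotation vector about the tool's x, y, z in degrees. In form: fingers tx ty tz rx ry rz; .... A call has 1 to 8 rows; each row shifts and turns the commanded pose from where the row before left it, along the tool's axes as they then stand; what a row does not reach is not made up. A row lasts 1/10 s, in which the tool goes at most 50 mm and 8.59 degrees, less where a joint would pass 70% of its speed; a pose out of reach is approached as far as the arm can. A call is refused whole if a number of a shift passes 5 or a number of a turn 8.59, either way. A call with a gripper value outside its range is refused whole. The fingers move at their own pace and stop on an object; "grip_force" is the grip in N (left out, the last holds). Time passes only in rows, so rows that do not move let the fingers close. It gives the time, the measured TCP pose, the force and the opening at its end, in the units of the state.
- get_obs(): the state, without advancing time (a new reading comes with each control period).
- get_image(name): name is "scene" or "side" or "wrist"; returns a dict with "frame" (400x640x3 uint8, red, green, blue), "depth" (400x640 float32, m along the optical axis (not along the pixel's ray), 0 where there is no reading), "fx", "fy", "cx", "cy" (pixels), "camera_from_world" (4x4, takes a point from world to camera coordinates). Camera axes: x right, y up, looking along -z (the intrinsics and any distortion apply to the point x, -y, -z); pixel columns grow to the right and rows downward; lengths in m; the calibration is good to about 2 mm. A picture is of the moment at which its call begins.
- hand_in(): hands the job in, once; it reports no verdict.
The state is a dict: "t": time; "joints": joint angles; "qd": joint speeds; "joint_torque": joint torques, N m; "tcp_pos": TCP position; "tcp_rot": TCP orientation; "contact_force": force on the tool from outside, world axes, zero at the start; "moment": the same for the moment, N m; "grip_width": finger opening in m.
Only numpy, scipy, OpenCV 4.12 (cv2) and the standard library are available. Lean on these libraries where they do the work, as an engineer would, in place of code of your own. Each camera call takes 0.05 s, during which the arm holds its last target.

## Working session

There is one attempt and no reset: what is moved stays moved. The work goes in short steps, Python scripts to look and compute and a tool call to move; the robot and the scene stay as the last step left them, time stands still between calls to the robot, and variables do not carry over. Pictures are saved under pics/ and viewed, and the job is handed in when it is done.

Besides the shell and the picture viewer there is one more tool, called after ">>>" as name(argument=value, ...), one argument or row to a line, values as JSON. step_arm: Moves the arm, as the interface text tells. Its arguments: {"type":"object","properties":{"commands":{"type":"string"},"grip_force":{"type":"number"}},"required":["commands"]}

```bash
mkdir -p pics; cat > h.py <<'E'
from station import *
import numpy as np, cv2
def snap(n,f):
    im=get_image(n); cv2.imwrite(f'pics/{f}.png',im['frame'][:,:,::-1]); np.savez(f'pics/{f}.npz',**im); return im
def world(im,u,v,d=None,z=None):
    T=np.linalg.inv(im['camera_from_world']); r=np.array([(u-im['cx'])/im['fx'],-(v-im['cy'])/im['fy'],-1.0])
    R=T[:3,:3]@r; o=T[:3,3]
    if d is None and z is None: d=im['depth'][int(round(v)),int(round(u))]
    if z is not None: d=(z-o[2])/R[2]
    return o+R*d
def cloud(im):
    v,u=np.mgrid[0:400,0:640]; d=im['depth']; T=np.linalg.inv(im['camera_from_world'])
    p=np.stack([(u-im['cx'])/im['fx']*d,-(v-im['cy'])/im['fy']*d,-d],-1)
    return p@T[:3,:3].T+T[:3,3]
def proj(im,p):
    c=im['camera_from_world']@np.r_[p,1]; return im['cx']+im['fx']*c[0]/-c[2], im['cy']-im['fy']*c[1]/-c[2]
E
python3 - <<'E'
from h import *
np.set_printoptions(precision=4,suppress=True)
for n in ['scene','side','wrist']:
    im=snap(n,n+'0'); print(n,im['fx'],im['cx'],im['cy'],np.linalg.inv(im['camera_from_world'])[:3,3],(im['depth']>0).mean(), [k for k in im])
o=get_obs(); print(o)
E
```

```text
scene 462.6357529626562 321.2571468813516 205.41270701024905 [1.4413 0.0745 1.2762] 0.99594140625 ['frame', 'depth', 'fx', 'fy', 'cx', 'cy', 'camera_from_world']
side 361.78758962334206 317.86403742520696 197.66753377321618 [ 0.5166 -0.6377  0.6589] 0.996234375 ['frame', 'depth', 'fx', 'fy', 'cx', 'cy', 'camera_from_world']
wrist 354.6913875369848 323.63233874246805 201.49516498646622 [ 0.285  -0.5592  0.3728] 0.99604296875 ['frame', 'depth', 'fx', 'fy', 'cx', 'cy', 'camera_from_world']
{'t': 0.15, 'joints': array([-1.2777,  0.3089,  1.6349,  0.    ,  1.1997, -0.0697]), 'qd': array([ 0.0005, -0.0026, -0.0046,  0.0005,  0.0008,  0.0018]), 'joint_torque': array([ -0.0001, -41.5803, -27.7146,  -0.0001,   0.006 ,  -0.    ]), 'tcp_pos': array([ 0.2216, -0.5837,  0.2303]), 'tcp_rot': array([-2.5848,  1.7836,  0.0022]), 'contact_force': array([ 0.1288, -0.3407,  0.2154]), 'moment': array([-0.0109,  0.0472, -0.0133]), 'grip_width': 0.08506215773411392}
```

View pics/scene0.png

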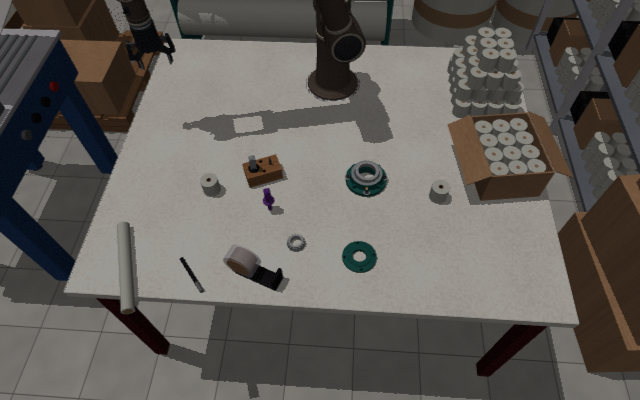

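View pics/side0.png

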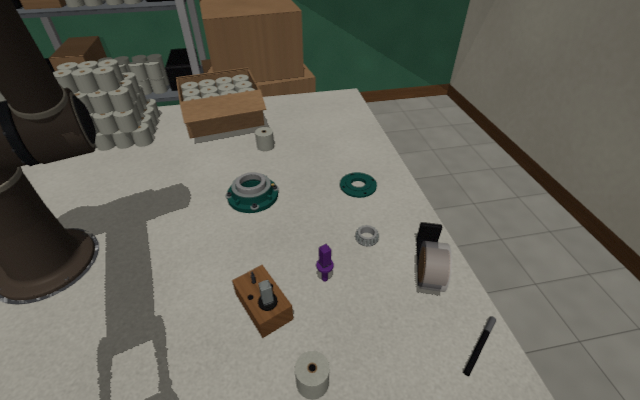

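View pics/wrist0.png

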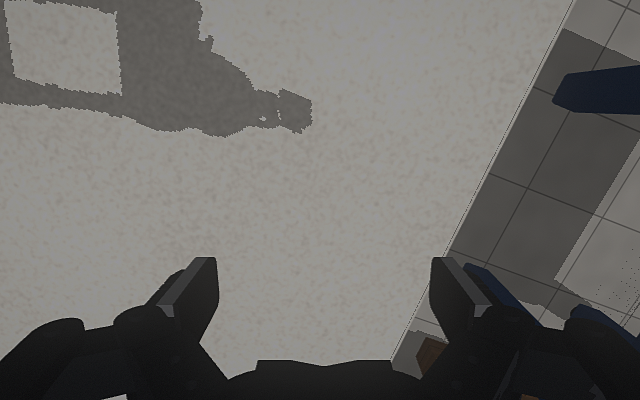

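The scene view shows:
- The block with the steel shank at scene (253,160) / side (265,292), and its black guard below.
- A short fixed punch near side (253,277).
- A purple look-alike at scene (268,200) / side (325,262), which is not meant.
- The housing with the cup at scene (367,177) / side (252,187).
- A black pen at scene (191,274).

I choose the grey shank in the block. Next I check it in a close crop and measure.

```bash
python3 - <<'E'
import numpy as np,cv2
from h import cloud
a=np.load('pics/side0.npz');b=np.load('pics/scene0.npz')
c1=cv2.resize(a['frame'][255:345,220:310],(400,400),interpolation=2)
c2=cv2.resize(b['frame'][140:200,235:295],(400,400),interpolation=2)
c3=cv2.resize(a['frame'][160:220,215:290],(500,400),interpolation=2)[:,:,:]
cv2.imwrite('pics/crop0.png',np.hstack([cv2.resize(c,(266,266)) for c in (c1,c2,c3)])[:,:,::-1])
np.set_printoptions(precision=4,suppress=True)
for n,im in (('side',a),('scene',b)):
    p=cloud(im); f=im['frame'].astype(int)
    hsv=cv2.cvtColor(im['frame'],cv2.COLOR_RGB2HSV)
    box=(p[...,0]>.15)&(p[...,0]<1)&(abs(p[...,1])<.6)
    wood=box&(hsv[...,0]>5)&(hsv[...,0]<20)&(hsv[...,1]>110)&(p[...,2]>.042)&(p[...,2]<.058)
    if n=='side': wood[:,:220]=0; wood[:250]=0
    q=p[wood]; print(n,'wood',len(q),q.mean(0)); r=cv2.minAreaRect((q[:,:2]*1000).astype(np.float32)); print(r)
    c=q.mean(0)[:2]
    near=box&(np.hypot(p[...,0]-c[0],p[...,1]-c[1])<.1)&(p[...,2]>.066)
    q=p[near]; print('above',len(q),q.min(0),q.max(0))
    top=near&(p[...,2]>.104); print('shank top',len(p[top]),p[top].mean(0),p[top].max(0))
    g=box&(hsv[...,0]>75)&(hsv[...,0]<95)&(hsv[...,1]>100)
    for zlo,zhi in((.034,.046),):
        q=p[g&(p[...,2]>zlo)&(p[...,2]<zhi)]; print('hub',len(q),q.mean(0),cv2.minEnclosingCircle((q[:,:2]*1000).astype(np.float32)))
        hc=np.array(cv2.minEnclosingCircle((q[:,:2]*1000).astype(np.float32))[0])/1000
    cup=box&(hsv[...,1]<70)&(p[...,2]>.046)&(np.hypot(p[...,0]-hc[0],p[...,1]-hc[1])<.06)
    q=p[cup];print('cup',len(q),q.mean(0),q.max(0))
    q=q[q[:,2]>.054]
    A=np.c_[q[:,:2]-hc,np.ones(len(q))];s=np.linalg.lstsq(A,q[:,2],rcond=None)[0];print(len(q),s,cv2.minEnclosingCircle((q[:,:2]*1000).astype(np.float32)))
E
```

```text
side wood 1481 [ 0.4889 -0.2192  0.0496]
((630.6715698242188, -199.60525512695312), (355.7269592285156, 247.90951538085938), 29.74000358581543)
above 279 [ 0.4641 -0.2501  0.0663] [ 0.503  -0.1821  0.1128]
shank top 108 [ 0.4917 -0.24    0.1089] [ 0.502  -0.2267  0.1128]
hub 47 [0.4776 0.0985 0.0359] ((475.95013427734375, 125.00753021240234), 50.916717529296875)
cup 285 [0.4785 0.1362 0.0522] [0.5171 0.1829 0.0568]
76 [-0.0031 -0.0107  0.055 ] ((478.3191833496094, 139.12969970703125), 38.8839225769043)
scene wood 629 [ 0.5179 -0.0982  0.0498]
((528.3833618164062, 96.3944091796875), (405.69244384765625, 917.1316528320312), 23.24662208557129)
above 4 [ 0.4707 -0.1865  0.0688] [ 0.475  -0.1836  0.0805]<stdin>:19: RuntimeWarning: Mean of empty slice.
  ret = um.true_divide(
Traceback (most recent call last):
ValueError: zero-size array to reduction operation maximum which has no identity
```

```bash
ls pics
```

```text
crop0.png
scene0.npz
scene0.png
side0.npz
side0.png
wrist0.npz
wrist0.png
```

View pics/crop0.png

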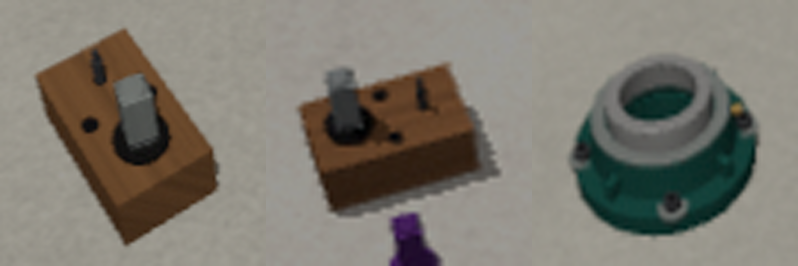

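The crop confirms the grey shank, with its black guard, standing in the wooden block. The purple part is separate. I take the block's yaw and a rough position before approaching.

```bash
cat >> h.py <<'E'
from scipy.spatial.transform import Rotation as Rn
np.set_printoptions(precision=4,suppress=True)
def tool(o=None):
    o=o or get_obs(); return o['tcp_pos'],Rn.from_rotvec(o['tcp_rot']).as_matrix()
def shift_to(goal):
    p,R=tool(); return (R.T@(np.array(goal)-p))*100
E
python3 - <<'E'
from h import *
a=np.load('pics/side0.npz');b=np.load('pics/scene0.npz')
for n,im in (('side',a),('scene',b)):
    p=cloud(im);hsv=cv2.cvtColor(im['frame'],cv2.COLOR_RGB2HSV)
    m=(np.hypot(p[...,0]-.48,p[...,1]+.22)<.11)&(abs(p[...,2]-.05)<.006)
    q=p[m];r=cv2.minAreaRect((q[:,:2]*1000).astype(np.float32));print(n,len(q),q.mean(0),r)
    m=(np.hypot(p[...,0]-.48,p[...,1]+.22)<.1)&(p[...,2]>.07); q=p[m]; print(len(q)); 
    t=q[q[:,2]>.108]; print('top',len(t),t.mean(0) if len(t) else '')
p,R=tool();print(R)
w=np.load('pics/wrist0.npz');T=np.linalg.inv(w['camera_from_world']);print(R.T@(T[:3,3]-p),R.T@T[:3,:3])
E
```

```text
side 1509 [ 0.4789 -0.2166  0.0497] ((480.61065673828125, -211.9398193359375), (71.12171936035156, 123.18679809570312), 23.845788955688477)
256
top 72 [ 0.492  -0.2391  0.1101]
scene 496 [ 0.4858 -0.2084  0.0501] ((483.2792663574219, -213.07281494140625), (78.02617645263672, 120.45352172851562), 24.53449058532715)
78
top 21 [ 0.4975 -0.2375  0.1109]
[[ 0.3549 -0.9349 -0.0005]
 [-0.9349 -0.3549  0.0018]
 [-0.0018 -0.0002 -1.    ]]
[-0.0007 -0.068  -0.1425] [[ 1.     -0.0019  0.0009]
 [-0.0016 -0.9633 -0.2686]
 [ 0.0014  0.2686 -0.9633]]
```

```bash
cat >> h.py <<'E'
def plan(goal,xang,n,open_cm=8.5):
    """print n rows to reach goal TCP, tool pointing down, tool-x heading xang deg"""
    p,R=tool(); G=Rn.from_euler('z',xang,degrees=True).as_matrix()@np.diag([1,-1,-1.])
    rv=Rn.from_matrix(R.T@G).as_rotvec(); goal=np.array(goal); c=p.copy(); Rc=R.copy(); out=[]
    for i in range(n):
        t=np.round(Rc.T@((goal-c)/(n-i))*100,2)
        rem=Rn.from_matrix(Rc.T@G).as_rotvec(degrees=True)/(n-i); r=np.round(rem,1)
        c=c+Rc@t/100; Rc=Rc@Rn.from_rotvec(r,degrees=True).as_matrix()
        out.append(' '.join('%g'%x for x in [open_cm,*t,*r]))
    print('; '.join(out))
E
python3 - <<'E'
from h import *
plan([.49,-.235,.27],23.8,16)
E
```

```text
8.5 -1.44 -2.34 -0.25 -0 0 -5.8; 8.5 -1.2 -2.48 -0.24 -0 0 -5.8; 8.5 -0.94 -2.58 -0.25 -0 0 -5.8; 8.5 -0.68 -2.67 -0.24 -0 0 -5.8; 8.5 -0.4 -2.72 -0.25 -0 0 -5.8; 8.5 -0.13 -2.75 -0.24 -0 0 -5.8; 8.5 0.15 -2.75 -0.25 -0 0 -5.8; 8.5 0.43 -2.72 -0.24 -0 0 -5.8; 8.5 0.7 -2.66 -0.25 -0 0 -5.8; 8.5 0.97 -2.57 -0.24 -0 0 -5.8; 8.5 1.22 -2.46 -0.25 -0 0 -5.8; 8.5 1.46 -2.33 -0.24 -0 0 -5.8; 8.5 1.69 -2.17 -0.25 -0 0 -5.9; 8.5 1.91 -1.98 -0.24 -0 0 -5.8; 8.5 2.09 -1.78 -0.25 -0.1 -0 -5.9; 8.5 2.27 -1.56 -0.25 -0 0 -5.8
```

>>> step_arm(
  commands="8.5 -1.44 -2.34 -0.25 0 0 -5.8; 8.5 -1.2 -2.48 -0.24 0 0 -5.8; 8.5 -0.94 -2.58 -0.25 0 0 -5.8; 8.5 -0.68 -2.67 -0.24 0 0 -5.8; 8.5 -0.4 -2.72 -0.25 0 0 -5.8; 8.5 -0.13 -2.75 -0.24 0 0 -5.8; 8.5 0.15 -2.75 -0.25 0 0 -5.8; 8.5 0.43 -2.72 -0.24 0 0 -5.8",
  grip_force=60,
)

```text
t: 0.95
tcp_pos: [0.3564, -0.4087, 0.2506]
tcp_rot: [-3.08, 0.615, 0.001]
contact_force: [0.4, -0.8, 0.5]
grip_width: 0.0846
```

>>> step_arm(
  commands="8.5 0.7 -2.66 -0.25 0 0 -5.8; 8.5 0.97 -2.57 -0.24 0 0 -5.8; 8.5 1.22 -2.46 -0.25 0 0 -5.8; 8.5 1.46 -2.33 -0.24 0 0 -5.8; 8.5 1.69 -2.17 -0.25 0 0 -5.9; 8.5 1.91 -1.98 -0.24 0 0 -5.8; 8.5 2.09 -1.78 -0.25 0 0 -5.9; 8.5 2.27 -1.56 -0.25 0 0 -5.8",
)

```text
t: 1.75
tcp_pos: [0.4905, -0.2344, 0.2703]
tcp_rot: [-3.072, -0.654, 0.001]
contact_force: [-0.1, -1.3, -0.9]
grip_width: 0.0852
```

>>> step_arm(
  commands="8.5 0 0 0 0 0 0; 8.5 0 0 0 0 0 0",
)

```text
t: 1.95
tcp_pos: [0.49, -0.2352, 0.2702]
tcp_rot: [3.074, 0.648, -0.002]
contact_force: [-0.2, -1.4, -0.3]
grip_width: 0.0853
```

```bash
python3 - <<'E'
from h import *
snap('wrist','w1'); o=get_obs(); print(o['t'],o['tcp_pos'],tool(o)[1],o['joints'])
E
```

```text
2.0 [ 0.4896 -0.2357  0.2702] [[ 0.9153  0.4028 -0.0011]
 [ 0.4028 -0.9153 -0.0002]
 [-0.0011 -0.0002 -1.    ]] [-0.5283  0.1162  1.7853 -0.0008  1.2409 -0.9427]
```

View pics/w1.png

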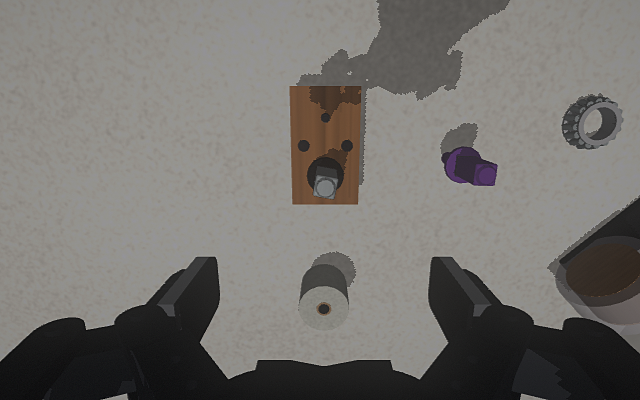

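The wrist view shows the shank top at (325,187), slightly turned from the block, with the punch at (325,117). The purple part is at (482,172) and roll0 at (323,300). Next: shank top pose and yaw from both views.

```bash
python3 - <<'E'
from h import *
im=np.load('pics/w1.npz'); p=cloud(im)
m=(np.hypot(p[...,0]-.492,p[...,1]+.238)<.03)&(p[...,2]>.104)
q=p[m]; print('top',len(q),q.mean(0),q.min(0),q.max(0)); r=cv2.minAreaRect((q[q[:,2]>.107][:,:2]*1000).astype(np.float32)); print(r)
m=(np.hypot(p[...,0]-.492,p[...,1]+.238)<.03)&(abs(p[...,2]-.058)<.004); q=p[m]; print('guard',len(q),cv2.minEnclosingCircle((q[:,:2]*1000).astype(np.float32)),q.mean(0))
m=(np.hypot(p[...,0]-.48,p[...,1]+.212)<.1)&(abs(p[...,2]-.05)<.004); q=p[m]; print('block',q[:,2].mean(),cv2.minAreaRect((q[:,:2]*1000).astype(np.float32)))
for (u,v) in [(325,187),(323,300),(325,117)]: print(world(im,u,v))
print(cv2.imwrite('pics/w1c.png',cv2.resize(im['frame'][140:215,280:370],(800,600),interpolation=cv2.INTER_CUBIC)[:,:,::-1]))
E
```

```text
top 8180 [ 0.4858 -0.224   0.3373] [ 0.4636 -0.2484  0.1042] [ 0.5052 -0.2093  0.3648]
((488.9327392578125, -231.1454620361328), (44.41411209106445, 34.15139389038086), 23.534719467163086)
guard 474 ((491.7928466796875, -237.09127807617188), 18.8099422454834) [ 0.4888 -0.2318  0.0578]
block 0.05004791444084426 ((480.8984375, -212.023681640625), (70.18667602539062, 119.95220947265625), 23.86229133605957)
[ 0.4919 -0.2365  0.1108]
[ 0.5482 -0.3686  0.0565]
[ 0.4682 -0.1831  0.0821]
True
```

View pics/w1c.png

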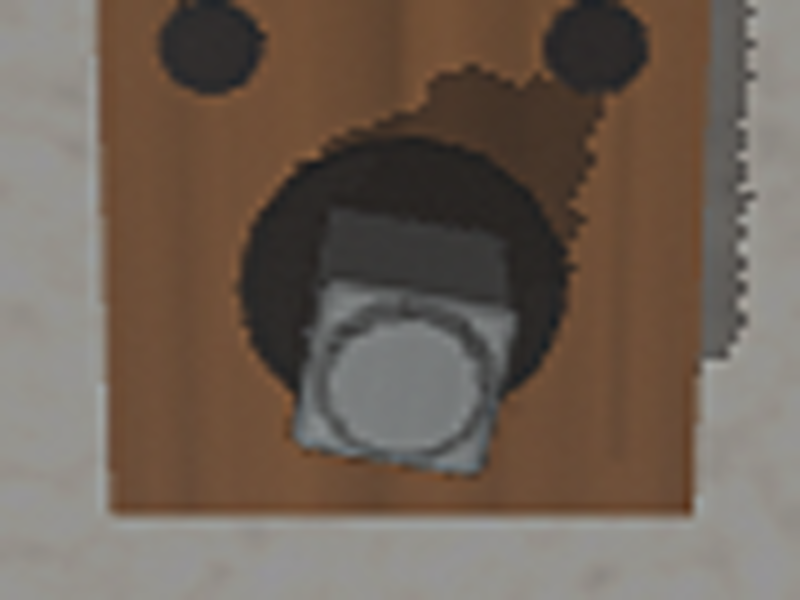

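Shank top is at (0.4919, -0.2365, 0.111), expected 0.111. The guard circle radius of 18.8 mm agrees with the 19 mm given, and the block measures 70×120 at z=0.050. The hole sits at about (0.492, -0.2373) by two ways. The shank is turned about 11° in the image, so I grip with the tool at heading 12.8°.

```bash
python3 - <<'E'
from h import *
plan([.4919,-.2371,.068],12.8,7,6)
E
```

```text
6 0.02 0.03 2.89 -0 0 1.6; 6 0.03 0.03 2.89 -0 0 1.6; 6 0.03 0.03 2.89 -0 0 1.6; 6 0.03 0.03 2.89 -0 0 1.5; 6 0.03 0.03 2.89 -0 0 1.6; 6 0.03 0.03 2.88 -0 0 1.5; 6 0.02 0.03 2.89 -0 0.1 1.6
```

>>> step_arm(
  commands="6 0.02 0.03 3.2 0 0 2.2; 6 0.03 0.03 3.2 0 0 2.2; 6 0.03 0.03 3.2 0 0 2.2; 6 0.03 0.03 3.2 0 0 2.2; 6 0.03 0.03 3.2 0 0 2.2; 6 0.03 0.03 2.5 0 0 0; 6 0.02 0.03 1.72 0 0 0; 6 0 0 0 0 0 0",
)

```text
t: 2.8
tcp_pos: [0.4892, -0.2366, 0.0652]
tcp_rot: [-3.119, -0.346, 0.009]
contact_force: [-0.1, 0.2, 0.4]
grip_width: 0.0598
```

```bash
python3 - <<'E'
from h import *
snap('wrist','w2');snap('side','s2'); o=get_obs(); print(o['t'],o['tcp_pos'],o['contact_force'],o['grip_width'])
a=np.load('pics/w2.npz')['frame'];b=np.load('pics/s2.npz')['frame']
cv2.imwrite('pics/w2s.png',np.hstack([a,b])[:,:,::-1][100:400,::][:, :, :])
cv2.imwrite('pics/w2s.png',np.hstack([a[100:400,120:520],b[150:350,180:380].repeat(2,0).repeat(2,1)[:300]])[:,:,::-1])
E
```

```text
2.9 [ 0.492  -0.2377  0.0683] [-0.324   0.349   0.6065] 0.059982206076351394
```

View pics/w2s.png

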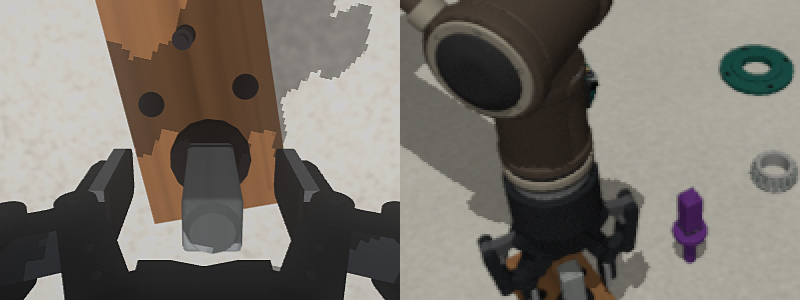

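The shank lies square between the pads (crop centre ~(210,200)). Closing.

>>> step_arm(
  commands="1 0 0 0 0 0 0; 1 0 0 0 0 0 0; 1 0 0 0 0 0 0; 1 0 0 0 0 0 0; 1 0 0 0 0 0 0; 1 0 0 0 0 0 0",
  grip_force=100,
)

```text
t: 3.5
tcp_pos: [0.4935, -0.2377, 0.0699]
tcp_rot: [3.12, 0.35, 0.003]
contact_force: [-1.8, -0.8, 6.3]
grip_width: 0.0193
```

```bash
python3 - <<'E'
from h import *
o=get_obs(); print(o['t'],o['tcp_pos'],o['contact_force'],o['moment'],o['grip_width']);print(tool(o)[1])
E
```

```text
3.5 [ 0.4935 -0.2377  0.0699] [-1.7564 -0.7514  6.2566] [-0.0562  0.2458 -0.0948] 0.019301003533448182
[[ 0.9751  0.2215  0.0019]
 [ 0.2216 -0.9751 -0.0015]
 [ 0.0015  0.0019 -1.    ]]
```

>>> step_arm(
  commands="1 0 0 -0.3 0 0 0; 1 0 0 -1 0 0 0; 1 0 0 -2 0 0 0; 1 0 0 -2.5 0 0 0; 1 0 0 -2.5 0 0 0; 1 0 0 -2.5 0 0 0; 1 0 0 -2 0 0 0; 1 0 0 0 0 0 0",
)

```text
t: 4.3
tcp_pos: [0.4946, -0.238, 0.1998]
tcp_rot: [3.118, 0.35, 0.009]
contact_force: [0.5, -0.3, -3.2]
grip_width: 0.0188
```

>>> step_arm(
  commands="1 0 0 0 0 0 0; 1 0 0 0 0 0 0",
)

```text
t: 4.5
tcp_pos: [0.4913, -0.2361, 0.1946]
tcp_rot: [-3.12, -0.35, 0.004]
contact_force: [-0.2, 1.0, -3.0]
grip_width: 0.0191
```

```bash
python3 - <<'E'
from h import *
im=snap('wrist','w3');snap('side','s3');o=get_obs(); print(o['t'],o['tcp_pos'],o['contact_force'],o['moment'],o['grip_width']);print(tool(o)[1])
a=np.load('pics/w3.npz')['frame'];b=np.load('pics/s3.npz')['frame']
cv2.imwrite('pics/w3s.png',np.hstack([a[100:400,120:520],b[100:300,180:380].repeat(2,0).repeat(2,1)[:300]])[:,:,::-1])
E
```

```text
4.6 [ 0.4914 -0.2362  0.1945] [-0.4675 -0.2189 -2.6397] [ 0.0092  0.0046 -0.019 ] 0.018967522807132094
[[ 0.9752  0.2214 -0.0032]
 [ 0.2214 -0.9752  0.0019]
 [-0.0027 -0.0025 -1.    ]]
```

View pics/w3s.png

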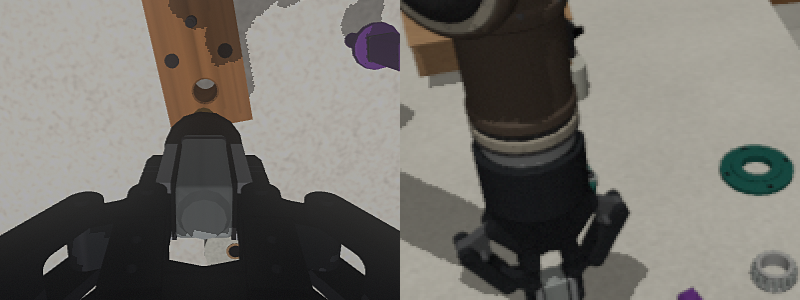

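The drift is lifted (about 2.7 N). The empty hole shows at crop (205,90). Now to a viewpoint short of the cup.

```bash
python3 - <<'E'
from h import *
im=np.load('pics/w3.npz'); hsv=cv2.cvtColor(im['frame'],cv2.COLOR_RGB2HSV)
print('hole px (325,190)->',world(im,325,190,z=.05))
plan([.475,.05,.205],12.8,9,1)
E
```

```text
hole px (325,190)-> [ 0.4922 -0.2367  0.05  ]
1 0.53 -3.14 -0.11 -0 0 -0; 1 0.53 -3.14 -0.11 -0 0 -0; 1 0.53 -3.14 -0.11 -0 0 -0; 1 0.52 -3.14 -0.11 -0 0 -0; 1 0.53 -3.14 -0.11 -0 0 -0; 1 0.52 -3.14 -0.11 -0 0 -0; 1 0.53 -3.15 -0.11 -0 0.1 -0; 1 0.52 -3.14 -0.11 -0.1 0 -0; 1 0.53 -3.15 -0.12 -0 0.1 -0
```

>>> step_arm(
  commands="1 0.3 -1.5 -0.1 0 0 0; 1 0.53 -3.2 -0.12 0 0 0; 1 0.6 -4 -0.12 0 0 0; 1 0.6 -4 -0.12 0 0 0; 1 0.6 -4 -0.12 0 0 0; 1 0.6 -4 -0.12 0 0 0; 1 0.6 -4 -0.12 0 0 0; 1 0.5 -2.3 -0.12 0 0 0",
)

```text
t: 5.4
tcp_pos: [0.4732, 0.0394, 0.2051]
tcp_rot: [-3.12, -0.353, 0.003]
contact_force: [0.0, -0.8, -1.9]
grip_width: 0.0188
```

>>> step_arm(
  commands="1 0.4 -1.3 -0.1 0 0 0; 1 0 0 0 0 0 0; 1 0 0 0 0 0 0",
)

```text
t: 5.7
tcp_pos: [0.4759, 0.0492, 0.2066]
tcp_rot: [3.121, 0.351, -0.001]
contact_force: [0.5, 0.4, -1.9]
grip_width: 0.0189
```

```bash
python3 - <<'E'
from h import *
im=snap('wrist','w4');o=get_obs(); print(o['t'],o['tcp_pos'],o['contact_force'],o['moment'],o['grip_width']);print(tool(o)[1])
E
```

```text
5.75 [0.476  0.0488 0.2065] [-0.6248 -0.5516 -2.7558] [ 0.0368 -0.0301 -0.0342] 0.01884859429623301
[[ 0.9753  0.221  -0.0005]
 [ 0.221  -0.9753 -0.0007]
 [-0.0007  0.0005 -1.    ]]
```

View pics/w4.png

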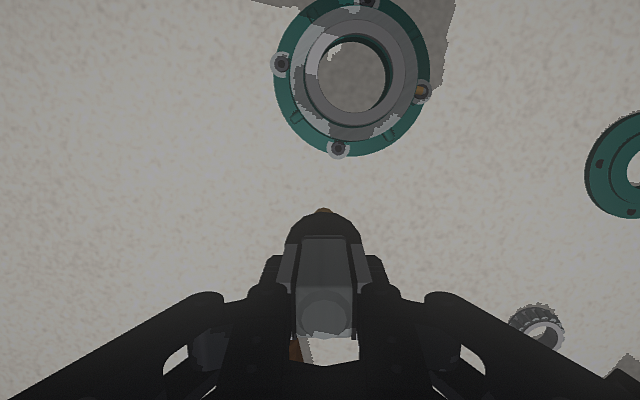

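The housing is fully in view: cup ring centred near (353,72), bench visible through its hole, and the hub face below it. I fit planes and circles.

```bash
cat > cup.py <<'E'
from h import *
def cupfit(im,c=(.478,.139),verbose=True):
    p=cloud(im)
    r=np.hypot(p[...,0]-c[0],p[...,1]-c[1]); hsv=cv2.cvtColor(im['frame'],cv2.COLOR_RGB2HSV)
    green=(hsv[...,1]>100)&(hsv[...,0]>70)&(hsv[...,0]<100)
    hubm=green&(r<.056)&(abs(p[...,2]-.04)<.004); q=p[hubm]
    fl=green&(r<.08)&(p[...,2]<.03)&(p[...,2]>.003)
    grey=(hsv[...,1]<60)&(r<.046)&(p[...,2]>.0415)&(p[...,2]<.075)
    t=p[grey]; 
    # ransac plane of top
    best=None; rng=np.random.default_rng(0)
    for _ in range(400):
        s=t[rng.choice(len(t),3,False)]
        try: k=np.linalg.solve(np.c_[s[:,:2]-c,np.ones(3)],s[:,2])
        except np.linalg.LinAlgError: continue
        if np.hypot(*k[:2])>.12: continue
        e=abs(np.c_[t[:,:2]-c,np.ones(len(t))]@k-t[:,2]); n=(e<.0008).sum()
        if best is None or n>best[0]: best=(n,k)
    k=best[1]
    for _ in range(3):
        e=abs(np.c_[t[:,:2]-c,np.ones(len(t))]@k-t[:,2]); g=t[e<.0008]; k=np.linalg.lstsq(np.c_[g[:,:2]-c,np.ones(len(g))],g[:,2],rcond=None)[0]
    print('top n',len(g),'plane',k,'tilt deg',np.degrees(np.hypot(*k[:2])),'downhill dir deg',np.degrees(np.arctan2(-k[1],-k[0])))
    print('cup circ',cv2.minEnclosingCircle((g[:,:2]*1000).astype(np.float32)))
    print('hub',len(q),q.mean(0) if len(q) else '',cv2.minEnclosingCircle((q[:,:2]*1000).astype(np.float32)) if len(q) else '')
    q=p[fl&(abs(p[...,2]-np.median(p[fl][:,2]))<.002)]; print('flange',len(q),q[:,2].mean(),cv2.minEnclosingCircle((q[:,:2]*1000).astype(np.float32)))
    return k,g,p,grey
if __name__=='__main__':
    k,g,p,grey=cupfit(np.load('pics/w4.npz')); print(np.histogram(p[grey][:,2],12))
    print('---side'); cupfit(np.load('pics/side0.npz'))
E
python3 cup.py
python3 - <<'E'
from h import *
im=np.load('pics/w4.npz')
cv2.imwrite('pics/w4c.png',cv2.resize(im['frame'][0:165,260:450],(760,600*165*760//190//600*1),interpolation=2)[:600,:,::-1])
E
```

```text
top n 2737 plane [ 0.0032 -0.045   0.0536] tilt deg 2.5825702556631596 downhill dir deg 94.06918056323009
cup circ ((479.3894348144531, 143.17933654785156), 39.88568878173828)
hub 74 [0.4511 0.1369 0.0398] ((479.3375549316406, 142.25588989257812), 53.11507034301758)
flange 2350 0.015072931134988667 ((479.83099365234375, 142.51556396484375), 69.66545104980469)
(array([ 129,    8,    6,    8,    4,    4,   32,  458, 1171, 1130,  912,
        154]), array([0.0415, 0.0428, 0.0441, 0.0453, 0.0466, 0.0479, 0.0492, 0.0505,
       0.0517, 0.053 , 0.0543, 0.0556, 0.0568]))
---side
top n 96 plane [-0.0016 -0.0487  0.0534] tilt deg 2.7931167922911118 downhill dir deg 88.12204191512359
cup circ ((480.0526428222656, 142.052734375), 40.84357452392578)
hub 19 [0.4764 0.0956 0.0373] ((478.6712951660156, 116.42214965820312), 47.3975944519043)
flange 210 0.015416102273974568 ((478.20196533203125, 136.7004852294922), 67.85799407958984)
```

View pics/w4c.png

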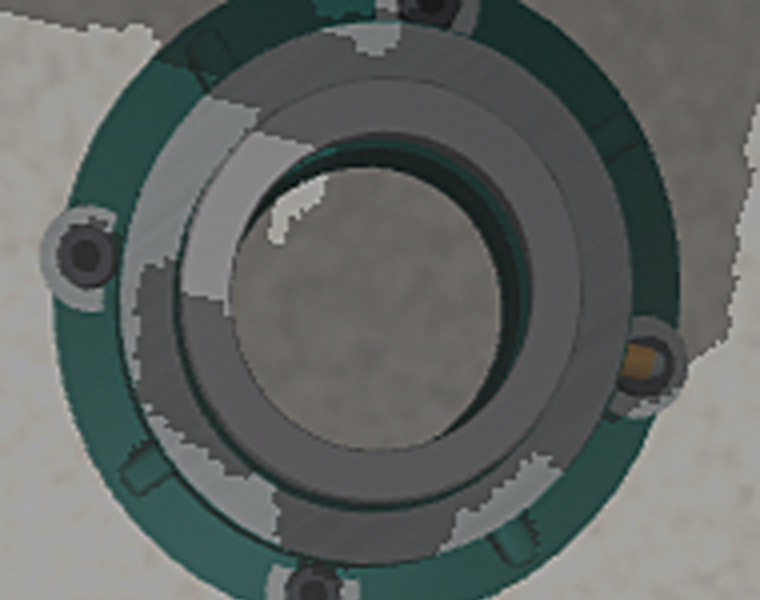

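Bore axis is about (0.4795, 0.1424) from the hub circle (r 53.1) and flange circle (r 69.7), both matching the given sizes. The cup top centre is at z≈0.0534, so 8.4 mm remain. It leans 2.6° with +y low and -y high, and both cameras agree. First push goes on the -y side.

```bash
python3 - <<'E'
from h import *
plan([.4795,.1078,.134],12.8,5,1)
E
```

```text
1 0.33 -1.14 1.45 0 0 -0; 1 0.33 -1.14 1.45 0 0 -0; 1 0.33 -1.13 1.45 0 0 -0; 1 0.33 -1.14 1.45 0 0 -0; 1 0.33 -1.13 1.45 0 0 -0
```

>>> step_arm(
  commands="1 0.33 -1.14 1 0 0 0; 1 0.33 -1.14 1.7 0 0 0; 1 0.33 -1.13 1.9 0 0 0; 1 0.33 -1.14 1.65 0 0 0; 1 0.33 -1.13 1 0 0 0; 1 0 0 0 0 0 0; 1 0 0 0 0 0 0",
)

```text
t: 6.45
tcp_pos: [0.4797, 0.1085, 0.1342]
tcp_rot: [3.122, 0.35, -0.0]
contact_force: [0.2, -0.4, -2.6]
grip_width: 0.0188
```

```bash
python3 - <<'E'
from h import *
im=snap('wrist','w5');snap('side','s5');o=get_obs(); print(o['t'],o['tcp_pos'],o['contact_force'],o['moment']);print(tool(o)[1][:,2])
a=np.load('pics/w5.npz')['frame'];b=np.load('pics/s5.npz')['frame']
cv2.imwrite('pics/w5s.png',np.hstack([a[60:400,120:520],b[120:290,165:365].repeat(2,0).repeat(2,1)[:340]])[:,:,::-1])
E
```

```text
6.55 [0.4804 0.1083 0.1351] [ 0.0509 -0.3083 -2.5601] [-0.0045 -0.0051 -0.0268]
[ 0.0017 -0.     -1.    ]
```

View pics/w5s.png

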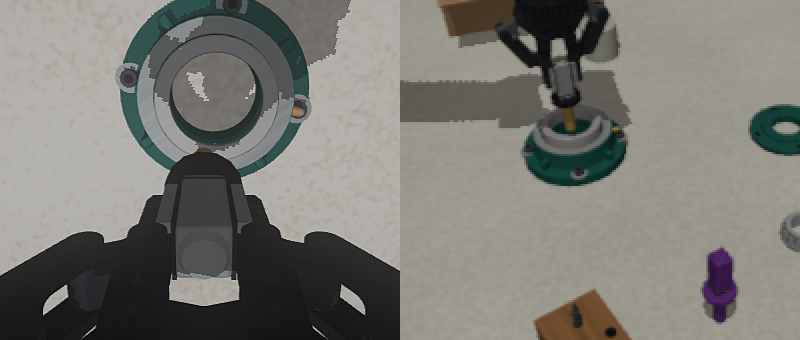

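```bash
python3 - <<'E'
from h import *
b=np.load('pics/s5.npz'); print(proj(b,[.4804,.1083,.069]),proj(b,[.4804,.1083,.12]), proj(b,[.4795,.1075,.055]))
f=b['frame'];cv2.imwrite('pics/s5c.png',cv2.resize(f[140:215,210:290],(800,750),interpolation=2)[:600,:,::-1])
p=cloud(b);hsv=cv2.cvtColor(f,cv2.COLOR_RGB2HSV)
m=(np.hypot(p[...,0]-.48,p[...,1]-.1)<.04)&(hsv[...,1]>110)&(hsv[...,0]>10)&(hsv[...,0]<30)&(p[...,2]>.05)
v,u=np.nonzero(m); print(len(u))
for r in np.unique(v): print(r,u[v==r].min(),u[v==r].max(),p[r][m[r]].mean(0))
E
```

```text
(np.float64(250.39069689296053), np.float64(183.49640437047137)) (np.float64(247.73588596933283), np.float64(167.61140398811975)) (np.float64(250.755531608446), np.float64(187.89495977352232))
95
55 239 245 [0.5061 0.0925 0.4012]
56 211 211 [0.4465 0.1006 0.4008]
57 211 211 [0.446  0.1021 0.3984]
58 212 212 [0.4481 0.0956 0.3987]
60 212 212 [0.4471 0.0981 0.3939]
61 212 246 [0.4794 0.1012 0.3883]
62 212 244 [0.477  0.0989 0.3874]
65 213 213 [0.4471 0.0988 0.3838]
66 213 213 [0.4465 0.1009 0.3811]
67 213 213 [0.4459 0.103  0.3783]
70 214 214 [0.4471 0.098  0.3741]
71 214 214 [0.4468 0.0973 0.3724]
72 214 247 [0.4786 0.0992 0.3669]
75 215 215 [0.4473 0.0961 0.3646]
76 215 215 [0.4465 0.1005 0.3608]
77 215 248 [0.479  0.1003 0.356 ]
79 216 216 [0.4476 0.0972 0.3559]
98 218 253 [0.4793 0.1082 0.3062]
102 218 218 [0.4418 0.1026 0.3035]
104 219 219 [0.4435 0.0976 0.3011]
105 219 219 [0.443  0.0984 0.2984]
106 219 254 [0.4792 0.1025 0.2903]
107 219 219 [0.4417 0.1038 0.2912]
109 220 220 [0.4438 0.0946 0.291 ]
110 220 220 [0.443  0.0987 0.2866]
111 220 220 [0.4425 0.0995 0.2839]
112 220 220 [0.4414 0.1057 0.2784]
114 221 221 [0.4436 0.0962 0.2783]
115 221 221 [0.4432 0.0964 0.2759]
116 221 221 [0.4424 0.0997 0.2718]
117 221 221 [0.4414 0.1056 0.2663]
121 222 222 [0.4424 0.0992 0.2598]
173 249 250 [0.4831 0.0969 0.1113]
174 246 250 [0.4788 0.1013 0.1055]
175 247 250 [0.4796 0.1022 0.1015]
176 247 251 [0.4803 0.1034 0.0973]
177 247 251 [0.4799 0.1027 0.0947]
178 247 251 [0.4795 0.1037 0.0908]
179 247 251 [0.4791 0.1026 0.0885]
180 247 251 [0.4786 0.1035 0.0846]
181 247 252 [0.4795 0.1039 0.0809]
182 247 252 [0.479  0.1038 0.0778]
183 248 252 [0.4793 0.1028 0.0752]
184 248 251 [0.4783 0.1024 0.0724]
```

View pics/s5c.png

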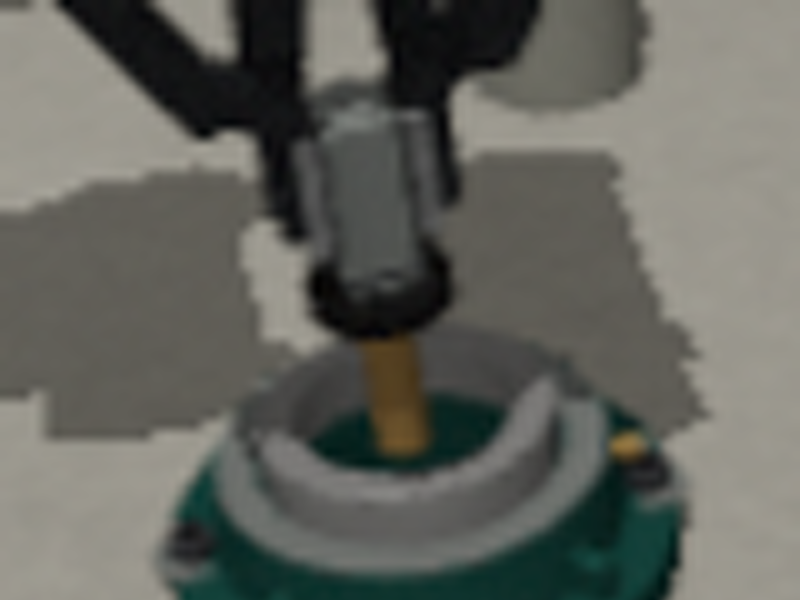

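The brass nose hangs over the near rim: nose tip at crop (402,450), axis y≈0.109. That matches the plan. Lowering in small steps.

>>> step_arm(
  commands="1 0 0 0.3 0 0 0; 1 0 0 0.3 0 0 0; 1 0 0 0.2 0 0 0; 1 0 0 0.1 0 0 0; 1 0 0 0.1 0 0 0; 1 0 0 0 0 0 0",
)

```text
t: 7.15
tcp_pos: [0.4795, 0.1085, 0.1241]
tcp_rot: [3.122, 0.35, -0.0]
contact_force: [0.9, 0.9, -1.5]
grip_width: 0.0189
```

>>> step_arm(
  commands="1 0 0 0.1 0 0 0; 1 0 0 0.1 0 0 0; 1 0 0 0 0 0 0",
)

```text
t: 7.45
tcp_pos: [0.4795, 0.1085, 0.1221]
tcp_rot: [-3.122, -0.35, 0.0]
contact_force: [-0.1, 0.4, -2.8]
grip_width: 0.019
```

>>> step_arm(
  commands="1 0 0 0.05 0 0 0; 1 0 0 0.05 0 0 0; 1 0 0 0 0 0 0",
)

```text
t: 7.75
tcp_pos: [0.4795, 0.1085, 0.1212]
tcp_rot: [-3.122, -0.35, 0.0]
contact_force: [-0.3, -0.7, -2.4]
grip_width: 0.0187
```

>>> step_arm(
  commands="1 0 0 0.05 0 0 0; 1 0 0 0.05 0 0 0; 1 0 0 0 0 0 0",
)

```text
t: 8.05
tcp_pos: [0.4797, 0.1086, 0.1208]
tcp_rot: [3.122, 0.35, 0.0]
contact_force: [-0.8, -0.0, 2.2]
grip_width: 0.0187
```

>>> step_arm(
  commands="1 0 0 0.05 0 0 0; 1 0 0 0 0 0 0",
)

```text
t: 8.25
tcp_pos: [0.4798, 0.1086, 0.1207]
tcp_rot: [3.122, 0.35, 0.0]
contact_force: [-1.8, -0.6, 6.2]
grip_width: 0.019
```

>>> step_arm(
  commands="1 0 0 0.05 0 0 0; 1 0 0 0 0 0 0",
)

```text
t: 8.45
tcp_pos: [0.4799, 0.1085, 0.1206]
tcp_rot: [3.122, 0.35, -0.0]
contact_force: [-3.3, -1.3, 7.8]
grip_width: 0.0194
```

>>> step_arm(
  commands="1 0 0 0.05 0 0 0; 1 0 0 0 0 0 0",
)

```text
t: 8.65
tcp_pos: [0.4799, 0.1086, 0.1205]
tcp_rot: [3.122, 0.35, -0.0]
contact_force: [-3.4, -0.2, 10.9]
grip_width: 0.0189
```

>>> step_arm(
  commands="1 0 0 0.04 0 0 0; 1 0 0 0 0 0 0",
)

```text
t: 8.85
tcp_pos: [0.48, 0.1086, 0.1205]
tcp_rot: [3.122, 0.35, -0.0]
contact_force: [-4.9, -0.4, 12.8]
grip_width: 0.0191
```

>>> step_arm(
  commands="1 0 0 0.04 0 0 0; 1 0 0 0 0 0 0",
)

```text
t: 9.05
tcp_pos: [0.48, 0.1085, 0.1204]
tcp_rot: [3.122, 0.35, -0.0]
contact_force: [-5.0, -1.1, 14.0]
grip_width: 0.0192
```

>>> step_arm(
  commands="1 0 0 0.03 0 0 0; 1 0 0 0 0 0 0",
)

```text
t: 9.25
tcp_pos: [0.48, 0.1085, 0.1204]
tcp_rot: [3.122, 0.35, -0.0]
contact_force: [-5.5, -0.8, 16.3]
grip_width: 0.019
```

>>> step_arm(
  commands="1 0 0 0.03 0 0 0; 1 0 0 0 0 0 0",
)

```text
t: 9.45
tcp_pos: [0.4801, 0.1086, 0.1203]
tcp_rot: [3.122, 0.35, -0.0]
contact_force: [-6.5, -0.4, 17.4]
grip_width: 0.0188
```

>>> step_arm(
  commands="1 0 0 0.02 0 0 0; 1 0 0 0 0 0 0",
)

```text
t: 9.65
tcp_pos: [0.4801, 0.1086, 0.1203]
tcp_rot: [3.122, 0.35, -0.0]
contact_force: [-7.0, -0.9, 18.9]
grip_width: 0.0188
```

>>> step_arm(
  commands="1 0 0 0.02 0 0 0; 1 0 0 0 0 0 0",
)

```text
t: 9.85
tcp_pos: [0.4801, 0.1083, 0.119]
tcp_rot: [3.121, 0.351, 0.001]
contact_force: [-3.7, -1.8, 9.9]
grip_width: 0.0187
```

>>> step_arm(
  commands="1 0 0 0.04 0 0 0; 1 0 0 0.04 0 0 0; 1 0 0 0 0 0 0",
)

```text
t: 10.15
tcp_pos: [0.4801, 0.1081, 0.1177]
tcp_rot: [3.121, 0.351, 0.001]
contact_force: [-3.0, -2.4, 8.8]
grip_width: 0.0186
```

>>> step_arm(
  commands="1 0 0 0.02 0 0 0; 1 0 0 0.02 0 0 0; 1 0 0 0 0 0 0",
)

```text
t: 10.45
tcp_pos: [0.4802, 0.108, 0.1177]
tcp_rot: [3.121, 0.351, 0.001]
contact_force: [-3.4, -2.1, 11.3]
grip_width: 0.0188
```

>>> step_arm(
  commands="1 0 0 0.03 0 0 0; 1 0 0 0.02 0 0 0; 1 0 0 0 0 0 0",
)

```text
t: 10.75
tcp_pos: [0.4802, 0.1081, 0.1176]
tcp_rot: [3.121, 0.351, 0.0]
contact_force: [-5.3, -2.1, 14.0]
grip_width: 0.0187
```

>>> step_arm(
  commands="1 0 0 0.03 0 0 0; 1 0 0 0 0 0 0",
)

```text
t: 10.95
tcp_pos: [0.4802, 0.108, 0.1174]
tcp_rot: [3.121, 0.351, 0.0]
contact_force: [-4.5, -2.0, 14.0]
grip_width: 0.0195
```

>>> step_arm(
  commands="1 0 0 0.02 0 0 0; 1 0 0 0 0 0 0",
)

```text
t: 11.15
tcp_pos: [0.4802, 0.108, 0.1173]
tcp_rot: [3.121, 0.351, 0.0]
contact_force: [-5.0, -3.6, 15.3]
grip_width: 0.019
```

>>> step_arm(
  commands="1 0 0 0.03 0 0 0; 1 0 0 0 0 0 0",
)

```text
t: 11.35
tcp_pos: [0.4801, 0.1079, 0.1162]
tcp_rot: [3.12, 0.351, 0.001]
contact_force: [-2.4, -1.9, 8.4]
grip_width: 0.019
```

>>> step_arm(
  commands="1 0 0 0.02 0 0 0; 1 0 0 0 0 0 0",
)

```text
t: 11.55
tcp_pos: [0.4802, 0.1078, 0.1158]
tcp_rot: [3.12, 0.351, 0.001]
contact_force: [-3.4, -3.0, 8.3]
grip_width: 0.0187
```

>>> step_arm(
  commands="1 0 0 -0.5 0 0 0; 1 0 0 -0.8 0 0 0; 1 0 0 0 0 0 0",
)

```text
t: 11.85
tcp_pos: [0.4806, 0.1088, 0.1282]
tcp_rot: [-3.122, -0.35, -0.004]
contact_force: [0.6, 0.5, -1.9]
grip_width: 0.0188
```

```bash
cat > look.py <<'E'
from cup import *; import sys
im=snap('wrist',sys.argv[1]); o=get_obs(); print(o['t'],o['tcp_pos'],o['contact_force'],tool(o)[1][:,2])
cupfit(im,(.4795,.1424))
E
python3 look.py w6
```

```text
11.9 [0.4802 0.1087 0.1277] [-0.885   0.882  -2.8076] [ 0.0017  0.0004 -1.    ]
top n 4074 plane [-0.0025  0.0215  0.0507] tilt deg 1.2396318639591144 downhill dir deg -83.33259364554948
cup circ ((479.91265869140625, 142.24107360839844), 39.89527893066406)
hub 127 [0.4631 0.1685 0.0397] ((479.734130859375, 142.3150634765625), 53.25859451293945)
flange 2576 0.014815807420266098 ((479.8014831542969, 142.2770538330078), 69.87004089355469)
```

>>> step_arm(
  commands="1 0.3 -1.2 0 0 0 0; 1 0.45 -2 0 0 0 0; 1 0.45 -2.2 0 0 0 0; 1 0.3 -1.3 0.2 0 0 0; 1 0 0 0.3 0 0 0; 1 0 0 0.3 0 0 0; 1 0 0 0.1 0 0 0; 1 0 0 0 0 0 0",
)

```text
t: 12.7
tcp_pos: [0.479, 0.1764, 0.1178]
tcp_rot: [3.122, 0.348, -0.002]
contact_force: [0.8, 0.2, -2.5]
grip_width: 0.019
```

>>> step_arm(
  commands="1 0 0 0.1 0 0 0; 1 0 0 0.1 0 0 0; 1 0 0 0 0 0 0",
)

```text
t: 13.0
tcp_pos: [0.4797, 0.1767, 0.1172]
tcp_rot: [3.122, 0.349, 0.0]
contact_force: [-2.2, -0.8, 4.7]
grip_width: 0.0188
```

>>> step_arm(
  commands="1 0 0 0.05 0 0 0; 1 0 0 0.05 0 0 0; 1 0 0 0 0 0 0",
)

```text
t: 13.3
tcp_pos: [0.4798, 0.1768, 0.1171]
tcp_rot: [3.121, 0.35, 0.0]
contact_force: [-3.2, -2.6, 8.4]
grip_width: 0.0186
```

>>> step_arm(
  commands="1 0 0 0.03 0 0 0; 1 0 0 0 0 0 0",
)

```text
t: 13.5
tcp_pos: [0.4799, 0.1769, 0.1165]
tcp_rot: [3.122, 0.35, 0.001]
contact_force: [-3.0, -0.9, 7.0]
grip_width: 0.019
```

>>> step_arm(
  commands="1 0 0 0.03 0 0 0; 1 0 0 0 0 0 0",
)

```text
t: 13.7
tcp_pos: [0.4799, 0.177, 0.1159]
tcp_rot: [3.122, 0.35, 0.002]
contact_force: [-2.5, -0.8, 4.5]
grip_width: 0.0191
```

>>> step_arm(
  commands="1 0 0 0.05 0 0 0; 1 0 0 0 0 0 0",
)

```text
t: 13.9
tcp_pos: [0.48, 0.1771, 0.1158]
tcp_rot: [3.122, 0.35, 0.001]
contact_force: [-2.2, -0.5, 7.9]
grip_width: 0.019
```

>>> step_arm(
  commands="1 0 0 0.05 0 0 0; 1 0 0 0 0 0 0",
)

```text
t: 14.1
tcp_pos: [0.48, 0.1771, 0.1157]
tcp_rot: [3.122, 0.35, 0.001]
contact_force: [-3.9, -1.5, 9.7]
grip_width: 0.0191
```

>>> step_arm(
  commands="1 0 0 0.03 0 0 0; 1 0 0 0 0 0 0",
)

```text
t: 14.3
tcp_pos: [0.4801, 0.1771, 0.1157]
tcp_rot: [3.122, 0.35, 0.001]
contact_force: [-4.0, -1.1, 11.9]
grip_width: 0.0194
```

>>> step_arm(
  commands="1 0 0 0.03 0 0 0; 1 0 0 0 0 0 0",
)

```text
t: 14.5
tcp_pos: [0.4802, 0.1772, 0.1149]
tcp_rot: [-3.122, -0.35, -0.002]
contact_force: [-3.1, -1.2, 6.8]
grip_width: 0.0188
```

>>> step_arm(
  commands="1 0 0 0.03 0 0 0; 1 0 0 0 0 0 0",
)

```text
t: 14.7
tcp_pos: [0.4802, 0.1773, 0.1145]
tcp_rot: [-3.122, -0.35, -0.002]
contact_force: [-2.1, -1.6, 7.3]
grip_width: 0.0189
```

>>> step_arm(
  commands="1 0 0 0.03 0 0 0; 1 0 0 0 0 0 0",
)

```text
t: 14.9
tcp_pos: [0.4802, 0.1773, 0.1139]
tcp_rot: [-3.122, -0.349, -0.003]
contact_force: [-1.8, 0.0, 5.7]
grip_width: 0.0187
```

>>> step_arm(
  commands="1 0 0 -0.6 0 0 0; 1 0 0 -0.7 0 0 0; 1 -0.3 1.2 0 0 0 0; 1 -0.48 2.1 0 0 0 0; 1 -0.48 2.1 0 0 0 0; 1 -0.3 1.35 0 0 0 0; 1 0 0 0 0 0 0; 1 0 0 0 0 0 0",
)

```text
t: 15.7
tcp_pos: [0.4791, 0.1076, 0.1254]
tcp_rot: [-3.122, -0.347, -0.0]
contact_force: [-0.1, -0.1, -2.0]
grip_width: 0.0189
```

```bash
python3 look.py w7
```

```text
15.75 [0.4792 0.1081 0.1255] [-0.0695 -0.5711 -2.4602] [ 0.0001  0.0005 -1.    ]
top n 4185 plane [-0.0038 -0.0331  0.0493] tilt deg 1.9105674210554218 downhill dir deg 83.38208942991315
cup circ ((480.3048400878906, 143.01541137695312), 39.847984313964844)
hub 163 [0.4577 0.1637 0.0397] ((479.5916442871094, 142.41172790527344), 53.13780212402344)
flange 2661 0.014848478538966328 ((479.9373474121094, 142.44564819335938), 69.86170196533203)
```

>>> step_arm(
  commands="1 0 0 0.3 0 0 0; 1 0 0 0.3 0 0 0; 1 0 0 0.2 0 0 0; 1 0 0 0.08 0 0 0; 1 0 0 0.07 0 0 0; 1 0 0 0.05 0 0 0; 1 0 0 0.05 0 0 0; 1 0 0 0 0 0 0",
)

```text
t: 16.55
tcp_pos: [0.4789, 0.1081, 0.1159]
tcp_rot: [-3.122, -0.349, 0.002]
contact_force: [-3.4, 0.8, 7.1]
grip_width: 0.0189
```

>>> step_arm(
  commands="1 0 0 0.05 0 0 0; 1 0 0 0.05 0 0 0; 1 0 0 0 0 0 0",
)

```text
t: 16.85
tcp_pos: [0.4788, 0.1079, 0.1145]
tcp_rot: [-3.122, -0.35, 0.001]
contact_force: [-2.8, -0.0, 4.7]
grip_width: 0.0187
```

>>> step_arm(
  commands="1 0 0 0.05 0 0 0; 1 0 0 0.04 0 0 0; 1 0 0 0 0 0 0",
)

```text
t: 17.15
tcp_pos: [0.4788, 0.1079, 0.1143]
tcp_rot: [3.122, 0.35, -0.002]
contact_force: [-5.0, -0.4, 11.2]
grip_width: 0.0189
```

>>> step_arm(
  commands="1 0 0 0.04 0 0 0; 1 0 0 0 0 0 0",
)

```text
t: 17.35
tcp_pos: [0.4789, 0.1079, 0.1142]
tcp_rot: [3.122, 0.35, -0.002]
contact_force: [-6.4, 1.1, 11.5]
grip_width: 0.0189
```

>>> step_arm(
  commands="1 0 0 0.03 0 0 0; 1 0 0 0 0 0 0",
)

```text
t: 17.55
tcp_pos: [0.4789, 0.1079, 0.1142]
tcp_rot: [3.122, 0.35, -0.002]
contact_force: [-6.9, -1.0, 13.2]
grip_width: 0.019
```

>>> step_arm(
  commands="1 0 0 0.03 0 0 0; 1 0 0 0 0 0 0",
)

```text
t: 17.75
tcp_pos: [0.4789, 0.1077, 0.1133]
tcp_rot: [3.122, 0.35, -0.002]
contact_force: [-4.3, -0.9, 9.9]
grip_width: 0.0187
```

>>> step_arm(
  commands="1 0 0 0.03 0 0 0; 1 0 0 0 0 0 0",
)

```text
t: 17.95
tcp_pos: [0.4791, 0.1077, 0.1128]
tcp_rot: [3.122, 0.35, -0.001]
contact_force: [-4.5, -0.4, 7.9]
grip_width: 0.019
```

>>> step_arm(
  commands="1 0 0 0.02 0 0 0; 1 0 0 0 0 0 0",
)

```text
t: 18.15
tcp_pos: [0.4791, 0.1077, 0.1127]
tcp_rot: [3.122, 0.35, -0.001]
contact_force: [-5.2, -0.3, 8.8]
grip_width: 0.019
```

>>> step_arm(
  commands="1 0 0 -0.6 0 0 0; 1 0 0 -0.7 0 0 0; 1 0.3 -1.2 0 0 0 0; 1 0.48 -2.1 0 0 0 0; 1 0.48 -2.1 0 0 0 0; 1 0.3 -1.35 0.2 0 0 0; 1 0 0 0.3 0 0 0; 1 0 0 0.2 0 0 0",
)

```text
t: 18.95
tcp_pos: [0.4789, 0.1773, 0.1169]
tcp_rot: [3.121, 0.352, -0.001]
contact_force: [0.1, -0.3, -2.1]
grip_width: 0.0188
```

>>> step_arm(
  commands="1 0 0 0.1 0 0 0; 1 0 0 0.1 0 0 0; 1 0 0 0.05 0 0 0; 1 0 0 0 0 0 0",
)

```text
t: 19.35
tcp_pos: [0.4794, 0.1768, 0.115]
tcp_rot: [3.122, 0.349, -0.0]
contact_force: [0.4, 0.2, -3.1]
grip_width: 0.0189
```

>>> step_arm(
  commands="1 0 0 0.05 0 0 0; 1 0 0 0.05 0 0 0; 1 0 0 0.05 0 0 0; 1 0 0 0 0 0 0",
)

```text
t: 19.75
tcp_pos: [0.4795, 0.1772, 0.1138]
tcp_rot: [3.122, 0.35, 0.0]
contact_force: [0.2, -0.3, -1.3]
grip_width: 0.0191
```

>>> step_arm(
  commands="1 0 0 0.05 0 0 0; 1 0 0 0.05 0 0 0; 1 0 0 0 0 0 0",
)

```text
t: 20.05
tcp_pos: [0.4796, 0.1772, 0.1136]
tcp_rot: [3.122, 0.35, 0.0]
contact_force: [-2.0, -0.3, 5.3]
grip_width: 0.0189
```

>>> step_arm(
  commands="1 0 0 0.03 0 0 0; 1 0 0 0 0 0 0",
)

```text
t: 20.25
tcp_pos: [0.4797, 0.1772, 0.1135]
tcp_rot: [3.122, 0.35, 0.0]
contact_force: [-2.4, -0.7, 6.7]
grip_width: 0.0191
```

>>> step_arm(
  commands="1 0 0 0.04 0 0 0; 1 0 0 0 0 0 0",
)

```text
t: 20.45
tcp_pos: [0.4798, 0.1773, 0.113]
tcp_rot: [-3.122, -0.35, -0.001]
contact_force: [-1.1, 0.0, 4.5]
grip_width: 0.0188
```

>>> step_arm(
  commands="1 0 0 0.03 0 0 0; 1 0 0 0 0 0 0",
)

```text
t: 20.65
tcp_pos: [0.4797, 0.1774, 0.1123]
tcp_rot: [-3.122, -0.35, -0.001]
contact_force: [-1.1, -0.6, 5.4]
grip_width: 0.0188
```

>>> step_arm(
  commands="1 0 0 0.03 0 0 0; 1 0 0 0 0 0 0",
)

```text
t: 20.85
tcp_pos: [0.4798, 0.1774, 0.1122]
tcp_rot: [-3.122, -0.35, -0.001]
contact_force: [-1.9, -0.9, 7.7]
grip_width: 0.0192
```

>>> step_arm(
  commands="1 0 0 0.04 0 0 0; 1 0 0 0 0 0 0",
)

```text
t: 21.05
tcp_pos: [0.4798, 0.1774, 0.112]
tcp_rot: [-3.122, -0.35, -0.001]
contact_force: [-3.0, -0.1, 7.5]
grip_width: 0.0186
```

>>> step_arm(
  commands="1 0 0 0.03 0 0 0; 1 0 0 0 0 0 0",
)

```text
t: 21.25
tcp_pos: [0.4798, 0.1775, 0.1119]
tcp_rot: [-3.122, -0.35, -0.001]
contact_force: [-3.8, -0.4, 9.9]
grip_width: 0.0185
```

>>> step_arm(
  commands="1 0 0 0.03 0 0 0; 1 0 0 0 0 0 0",
)

```text
t: 21.45
tcp_pos: [0.4798, 0.1775, 0.1119]
tcp_rot: [-3.122, -0.35, -0.001]
contact_force: [-3.8, -1.3, 10.8]
grip_width: 0.0189
```

>>> step_arm(
  commands="1 0 0 -0.6 0 0 0; 1 0 0 -0.7 0 0 0; 1 -0.3 1.2 0 0 0 0; 1 -0.48 2.1 0 0 0 0; 1 -0.48 2.1 0 0 0 0; 1 -0.3 1.35 0 0 0 0; 1 0 0 0 0 0 0; 1 0 0 0 0 0 0",
)

```text
t: 22.25
tcp_pos: [0.4791, 0.1076, 0.1231]
tcp_rot: [-3.122, -0.347, 0.0]
contact_force: [0.9, 0.2, -2.7]
grip_width: 0.019
```

```bash
python3 look.py w8
```

```text
22.3 [0.4792 0.108  0.1232] [ 0.23    0.1639 -1.3779] [ 0.0001  0.0005 -1.    ]
top n 4106 plane [-0.0159 -0.0097  0.0467] tilt deg 1.0658676484119434 downhill dir deg 31.39958346869716
cup circ ((480.4386901855469, 142.65826416015625), 39.84232711791992)
hub 218 [0.4604 0.1609 0.0396] ((479.7002258300781, 142.43421936035156), 53.21310043334961)
flange 2764 0.014861594324204247 ((480.0265197753906, 142.36135864257812), 69.86395263671875)
```

The lean has picked up a small -x-high part (1.07°, high toward 211°), with 1.7 mm to go. The next push goes on that high point, at (0.450, 0.124).

>>> step_arm(
  commands="1 -0.8 -0.7 0 0 0 0; 1 -0.9 -0.8 0.1 0 0 0; 1 -0.8 -0.73 0.2 0 0 0; 1 0 0 0.3 0 0 0; 1 0 0 0.2 0 0 0; 1 0 0 0.1 0 0 0; 1 0 0 0.05 0 0 0; 1 0 0 0 0 0 0",
)

```text
t: 23.1
tcp_pos: [0.4501, 0.124, 0.1137]
tcp_rot: [3.122, 0.349, 0.0]
contact_force: [-0.1, 0.1, -2.3]
grip_width: 0.019
```

>>> step_arm(
  commands="1 0 0 0.05 0 0 0; 1 0 0 0.05 0 0 0; 1 0 0 0 0 0 0",
)

```text
t: 23.4
tcp_pos: [0.4502, 0.124, 0.1132]
tcp_rot: [3.122, 0.35, 0.001]
contact_force: [-0.8, -0.5, 0.8]
grip_width: 0.019
```

>>> step_arm(
  commands="1 0 0 0.05 0 0 0; 1 0 0 0.05 0 0 0; 1 0 0 0.03 0 0 0; 1 0 0 0 0 0 0",
)

```text
t: 23.8
tcp_pos: [0.4502, 0.1241, 0.1128]
tcp_rot: [3.122, 0.35, 0.0]
contact_force: [-2.6, -1.2, 8.3]
grip_width: 0.0191
```

>>> step_arm(
  commands="1 0 0 0.03 0 0 0; 1 0 0 0 0 0 0",
)

```text
t: 24.0
tcp_pos: [0.4501, 0.1241, 0.1123]
tcp_rot: [3.122, 0.35, 0.001]
contact_force: [-2.1, -1.6, 5.4]
grip_width: 0.019
```

>>> step_arm(
  commands="1 0 0 0.03 0 0 0; 1 0 0 0 0 0 0",
)

```text
t: 24.2
tcp_pos: [0.4501, 0.1241, 0.1121]
tcp_rot: [3.122, 0.35, 0.0]
contact_force: [-2.9, -1.7, 7.7]
grip_width: 0.019
```

>>> step_arm(
  commands="1 0 0 0.04 0 0 0; 1 0 0 0 0 0 0",
)

```text
t: 24.4
tcp_pos: [0.45, 0.1241, 0.1116]
tcp_rot: [3.122, 0.35, 0.0]
contact_force: [-2.5, -0.0, 6.7]
grip_width: 0.0188
```

>>> step_arm(
  commands="1 0 0 0.03 0 0 0; 1 0 0 0 0 0 0",
)

```text
t: 24.6
tcp_pos: [0.45, 0.1241, 0.1114]
tcp_rot: [3.122, 0.35, -0.0]
contact_force: [-2.8, -0.8, 8.1]
grip_width: 0.0191
```

>>> step_arm(
  commands="1 0 0 0.03 0 0 0; 1 0 0 0 0 0 0",
)

```text
t: 24.8
tcp_pos: [0.4499, 0.1241, 0.1111]
tcp_rot: [3.122, 0.35, -0.0]
contact_force: [-3.5, -1.9, 7.5]
grip_width: 0.0194
```

>>> step_arm(
  commands="1 0 0 -0.6 0 0 0; 1 0 0 -0.8 0 0 0; 1 0 0 0 0 0 0; 1 0 0 0 0 0 0",
)

```text
t: 25.2
tcp_pos: [0.45, 0.1242, 0.1241]
tcp_rot: [-3.122, -0.35, -0.001]
contact_force: [0.1, 0.3, -2.2]
grip_width: 0.0187
```

```bash
python3 look.py w9
```

```text
25.25 [0.4497 0.1241 0.1238] [-0.4629 -0.4947 -2.0174] [-0.  0. -1.]
top n 3434 plane [ 0.012  -0.0009  0.0457] tilt deg 0.6869926109585628 downhill dir deg 175.6944910930235
cup circ ((480.0572509765625, 142.821533203125), 39.857791900634766)
hub 81 [0.4585 0.1645 0.0398] ((479.91748046875, 142.2615203857422), 53.160945892333984)
flange 1404 0.014800242193620451 ((480.18682861328125, 142.34201049804688), 69.8584976196289)
```

Only 0.7 mm to go: centre at 45.7 mm, +x side high by 0.7°. Pushing on +x.

>>> step_arm(
  commands="1 1.2 -0.05 0 0 0 0; 1 2.2 -0.1 0 0 0 0; 1 2.2 -0.1 0.1 0 0 0; 1 1.14 -0.1 0.2 0 0 0; 1 0 0 0.3 0 0 0; 1 0 0 0.3 0 0 0; 1 0 0 0.15 0 0 0; 1 0 0 0 0 0 0",
)

```text
t: 26.05
tcp_pos: [0.5133, 0.1422, 0.1127]
tcp_rot: [3.122, 0.35, -0.003]
contact_force: [-0.2, 0.2, -3.1]
grip_width: 0.0192
```

>>> step_arm(
  commands="1 0 0 0.05 0 0 0; 1 0 0 0.05 0 0 0; 1 0 0 0.05 0 0 0; 1 0 0 0 0 0 0",
)

```text
t: 26.45
tcp_pos: [0.5147, 0.1425, 0.1121]
tcp_rot: [3.122, 0.35, 0.0]
contact_force: [-0.9, -0.3, -1.1]
grip_width: 0.0191
```

>>> step_arm(
  commands="1 0 0 0.05 0 0 0; 1 0 0 0.05 0 0 0; 1 0 0 0.04 0 0 0; 1 0 0 0 0 0 0",
)

```text
t: 26.85
tcp_pos: [0.5149, 0.1424, 0.1117]
tcp_rot: [3.122, 0.35, -0.0]
contact_force: [-2.9, -0.5, 6.5]
grip_width: 0.0187
```

>>> step_arm(
  commands="1 0 0 0.04 0 0 0; 1 0 0 0 0 0 0",
)

```text
t: 27.05
tcp_pos: [0.515, 0.1424, 0.1117]
tcp_rot: [3.122, 0.35, -0.0]
contact_force: [-3.8, -1.5, 7.8]
grip_width: 0.0191
```

>>> step_arm(
  commands="1 0 0 0.03 0 0 0; 1 0 0 0 0 0 0",
)

```text
t: 27.25
tcp_pos: [0.5149, 0.1424, 0.1114]
tcp_rot: [3.122, 0.35, -0.0]
contact_force: [-2.5, -1.1, 8.4]
grip_width: 0.0191
```

>>> step_arm(
  commands="1 0 0 0.03 0 0 0; 1 0 0 0 0 0 0",
)

```text
t: 27.45
tcp_pos: [0.515, 0.1423, 0.1113]
tcp_rot: [3.122, 0.35, -0.0]
contact_force: [-3.1, -1.1, 9.6]
grip_width: 0.0188
```

>>> step_arm(
  commands="1 0 0 0.05 0 0 0; 1 0 0 0 0 0 0",
)

```text
t: 27.65
tcp_pos: [0.5151, 0.1423, 0.1108]
tcp_rot: [3.122, 0.35, 0.0]
contact_force: [-2.6, -0.6, 9.7]
grip_width: 0.0189
```

>>> step_arm(
  commands="1 0 0 0.05 0 0 0; 1 0 0 0 0 0 0",
)

```text
t: 27.85
tcp_pos: [0.5151, 0.1424, 0.1107]
tcp_rot: [3.122, 0.35, -0.0]
contact_force: [-4.4, -1.7, 11.5]
grip_width: 0.019
```

>>> step_arm(
  commands="1 0 0 0.04 0 0 0; 1 0 0 0 0 0 0",
)

```text
t: 28.05
tcp_pos: [0.5151, 0.1424, 0.1107]
tcp_rot: [3.122, 0.35, -0.0]
contact_force: [-5.3, -1.4, 14.5]
grip_width: 0.0189
```

>>> step_arm(
  commands="1 0 0 0.04 0 0 0; 1 0 0 0 0 0 0",
)

```text
t: 28.25
tcp_pos: [0.5152, 0.1424, 0.1107]
tcp_rot: [3.122, 0.35, -0.0]
contact_force: [-5.3, -1.1, 15.8]
grip_width: 0.0189
```

>>> step_arm(
  commands="1 0 0 0.04 0 0 0; 1 0 0 0 0 0 0",
)

```text
t: 28.45
tcp_pos: [0.5152, 0.1424, 0.1107]
tcp_rot: [3.122, 0.35, -0.0]
contact_force: [-6.8, -1.7, 17.3]
grip_width: 0.0187
```

>>> step_arm(
  commands="1 0 0 0.03 0 0 0; 1 0 0 0 0 0 0",
)

```text
t: 28.65
tcp_pos: [0.5152, 0.1424, 0.1106]
tcp_rot: [3.122, 0.35, -0.001]
contact_force: [-7.3, -1.0, 19.3]
grip_width: 0.0189
```

>>> step_arm(
  commands="1 0 0 0.03 0 0 0; 1 0 0 0 0 0 0",
)

```text
t: 28.85
tcp_pos: [0.5153, 0.1424, 0.1106]
tcp_rot: [3.122, 0.35, -0.001]
contact_force: [-7.6, -2.2, 21.4]
grip_width: 0.0187
```

```bash
python3 look.py w10; python3 - <<'E'
from cup import *
cupfit(snap('side','s10'),(.4795,.1424)); print(get_obs()['contact_force'])
E
```

```text
28.9 [0.5153 0.1424 0.1106] [-7.4858 -1.5529 20.0357] [-0.0003 -0.0005 -1.    ]
top n 3478 plane [-0.006   0.0008  0.0451] tilt deg 0.34837111459768255 downhill dir deg -7.739481915807121
cup circ ((480.4410400390625, 142.6675567626953), 39.852020263671875)
hub 152 [0.4537 0.1608 0.0397] ((479.6917724609375, 142.03311157226562), 53.185157775878906)
flange 1592 0.014715708123654497 ((479.77313232421875, 142.1881866455078), 69.91146850585938)
top n 93 plane [-0.026  -0.0002  0.0447] tilt deg 1.4914843822589874 downhill dir deg 0.5475052801715806
cup circ ((478.8851318359375, 141.76393127441406), 40.15049362182617)
hub 20 [0.4631 0.0986 0.0373] ((474.35888671875, 115.10317993164062), 46.313316345214844)
flange 237 0.015155844637140778 ((480.12628173828125, 136.9486083984375), 69.43994903564453)
[-7.4883 -1.5118 21.457 ]
```

Home: centre at 45.1 mm and lean 0.35° by the wrist camera. The side view has only 93 points, so it is coarse. Holding the load at about 25 N.

>>> step_arm(
  commands="1 0 0 0.01 0 0 0; 1 0 0 0.01 0 0 0; 1 0 0 0 0 0 0; 1 0 0 0 0 0 0; 1 0 0 0 0 0 0; 1 0 0 0 0 0 0; 1 0 0 0 0 0 0; 1 0 0 0 0 0 0",
)

```text
t: 29.75
tcp_pos: [0.5153, 0.1424, 0.1106]
tcp_rot: [3.122, 0.35, -0.001]
contact_force: [-7.8, -2.3, 22.7]
grip_width: 0.0188
```

One confirming press on the opposite (-x) side.

>>> step_arm(
  commands="1 0 0 -0.6 0 0 0; 1 0 0 -0.7 0 0 0; 1 -1.2 -0.3 0 0 0 0; 1 -2.2 -0.48 0 0 0 0; 1 -2.2 -0.48 0 0 0 0; 1 -1.25 -0.3 0.2 0 0 0; 1 0 0 0.2 0 0 0; 1 0 0 0.2 0 0 0",
)

```text
t: 30.55
tcp_pos: [0.445, 0.1427, 0.1134]
tcp_rot: [-3.122, -0.35, -0.002]
contact_force: [0.5, 0.3, -1.8]
grip_width: 0.0187
```

>>> step_arm(
  commands="1 0 0 0.1 0 0 0; 1 0 0 0.1 0 0 0; 1 0 0 0.05 0 0 0; 1 0 0 0 0 0 0",
)

```text
t: 30.95
tcp_pos: [0.4453, 0.1426, 0.1112]
tcp_rot: [-3.122, -0.35, -0.002]
contact_force: [0.3, 0.1, -2.3]
grip_width: 0.0183
```

>>> step_arm(
  commands="1 0 0 0.05 0 0 0; 1 0 0 0.05 0 0 0; 1 0 0 0.05 0 0 0; 1 0 0 0.05 0 0 0; 1 0 0 0 0 0 0",
)

```text
t: 31.45
tcp_pos: [0.4454, 0.1427, 0.1107]
tcp_rot: [3.122, 0.35, 0.002]
contact_force: [-3.0, -0.8, 9.8]
grip_width: 0.0189
```

>>> step_arm(
  commands="1 0 0 0.05 0 0 0; 1 0 0 0.05 0 0 0; 1 0 0 0 0 0 0",
)

```text
t: 31.75
tcp_pos: [0.4455, 0.1427, 0.1107]
tcp_rot: [3.122, 0.35, 0.001]
contact_force: [-4.5, -1.9, 16.1]
grip_width: 0.0187
```

Contact height here (0.1107) equals the +x side, so the cup is flat and hard down. Bringing it to 25 N and holding.

>>> step_arm(
  commands="1 0 0 0.04 0 0 0; 1 0 0 0.04 0 0 0; 1 0 0 0 0 0 0",
)

```text
t: 32.05
tcp_pos: [0.4455, 0.1427, 0.1106]
tcp_rot: [3.122, 0.35, 0.001]
contact_force: [-6.0, -3.0, 20.0]
grip_width: 0.0191
```

>>> step_arm(
  commands="1 0 0 0.02 0 0 0; 1 0 0 0 0 0 0; 1 0 0 0 0 0 0; 1 0 0 0 0 0 0; 1 0 0 0 0 0 0; 1 0 0 0 0 0 0",
)

```text
t: 32.65
tcp_pos: [0.4456, 0.1427, 0.1106]
tcp_rot: [3.122, 0.35, 0.001]
contact_force: [-6.0, -1.7, 21.7]
grip_width: 0.0192
```

>>> step_arm(
  commands="1 0 0 -0.6 0 0 0; 1 0 0 -1.5 0 0 0; 1 0 0 -3 0 0 0; 1 0 0 -4 0 0 0; 1 0 0 -1 0 0 0; 1 0 0 0 0 0 0; 1 0 0 0 0 0 0",
)

```text
t: 33.35
tcp_pos: [0.4432, 0.1422, 0.2063]
tcp_rot: [3.122, 0.35, -0.004]
contact_force: [0.6, 0.1, -3.6]
grip_width: 0.019
```

```bash
python3 look.py w11; python3 - <<'E'
from h import *
plan([.4919,-.2370,.2],12.8,12,1)
E
```

```text
33.4 [0.4427 0.1421 0.2057] [ 0.1572  0.4002 -3.1849] [-0.0042 -0.0009 -1.    ]
top n 1821 plane [ 0.     -0.0001  0.0449] tilt deg 0.005988773438153854 downhill dir deg 99.9107564051259
cup circ ((479.974609375, 142.70388793945312), 39.9422607421875)
hub 63 [0.4609 0.1636 0.0395] ((470.97259521484375, 149.3049774169922), 49.92610549926758)
flange 996 0.014638390575426383 ((480.1216125488281, 142.69081115722656), 69.7743148803711)
1 -0.3 3.17 0.05 -0 0 -0; 1 -0.3 3.17 0.05 -0 0 -0; 1 -0.3 3.17 0.05 -0 0 -0; 1 -0.3 3.17 0.05 -0 0 -0; 1 -0.3 3.17 0.05 -0 0 -0; 1 -0.3 3.17 0.05 -0 0 -0; 1 -0.3 3.17 0.05 -0 0 -0; 1 -0.3 3.17 0.05 -0 0 -0; 1 -0.3 3.18 0.05 -0 0.1 -0; 1 -0.3 3.17 0.04 -0 0 -0; 1 -0.3 3.18 0.05 -0 0.1 -0; 1 -0.29 3.17 0.04 -0 0 -0
```

The cup is square (0.01°) with its top at 44.9 mm. Returning the drift.

>>> step_arm(
  commands="1 -0.2 2 0 0 0 0; 1 -0.3 3.5 0 0 0 0; 1 -0.4 4.2 0 0 0 0; 1 -0.4 4.2 0 0 0 0; 1 -0.4 4.2 0 0 0 0; 1 -0.4 4.2 0.1 0 0 0; 1 -0.4 4.2 0.1 0 0 0; 1 -0.4 4.2 0.1 0 0 0",
)

```text
t: 34.2
tcp_pos: [0.4825, -0.1644, 0.2023]
tcp_rot: [-3.12, -0.349, 0.006]
contact_force: [0.5, -0.1, -1.9]
grip_width: 0.0187
```

>>> step_arm(
  commands="1 -0.3 3.5 0 0 0 0; 1 -0.2 2 0 0 0 0; 1 -0.1 1 0 0 0 0; 1 0 0 0 0 0 0; 1 0 0 0 0 0 0",
)

```text
t: 34.7
tcp_pos: [0.4918, -0.2267, 0.2036]
tcp_rot: [-3.12, -0.35, 0.004]
contact_force: [-0.2, 0.1, -1.9]
grip_width: 0.0189
```

```bash
python3 - <<'E'
from h import *
o=get_obs();print(o['t'],o['tcp_pos']); snap('wrist','w12'); plan([.4919,-.2370,.152],12.8,4,1)
E
```

```text
34.7 [ 0.4918 -0.2267  0.2036]
1 -0.06 0.26 1.3 -0 0 0; 1 -0.06 0.26 1.3 -0 0 0; 1 -0.06 0.26 1.3 -0.1 0 0; 1 -0.05 0.25 1.29 -0 0.1 0
```

>>> step_arm(
  commands="1 -0.06 0.26 1.3 0 0 0; 1 -0.06 0.26 1.5 0 0 0; 1 -0.06 0.26 1.5 0 0 0; 1 -0.05 0.25 0.9 0 0 0; 1 0 0 0 0 0 0; 1 0 0 0 0 0 0",
)

```text
t: 35.35
tcp_pos: [0.4926, -0.2385, 0.1524]
tcp_rot: [-3.121, -0.349, 0.001]
contact_force: [-0.1, -0.2, -2.5]
grip_width: 0.0189
```

```bash
python3 - <<'E'
from h import *
o=get_obs();print(o['t'],o['tcp_pos'],tool(o)[1][:,2]); a=snap('wrist','w13');b=snap('side','s13')
print('proj nose side',proj(b,[o['tcp_pos'][0],o['tcp_pos'][1],o['tcp_pos'][2]-.066]),'hole',proj(b,[.492,-.2372,.05]))
cv2.imwrite('pics/w13s.png',np.hstack([cv2.resize(a['frame'][120:320,220:420],(400,400)),cv2.resize(b['frame'][240:340,215:315],(400,400),interpolation=2)])[:,:,::-1])
E
```

```text
35.35 [ 0.4926 -0.2385  0.1524] [-0.0008  0.0006 -1.    ]
proj nose side (np.float64(265.82814920038635), np.float64(291.47905030835017)) hole (np.float64(267.4047424932163), np.float64(301.92264788459255))
```

View pics/w13s.png

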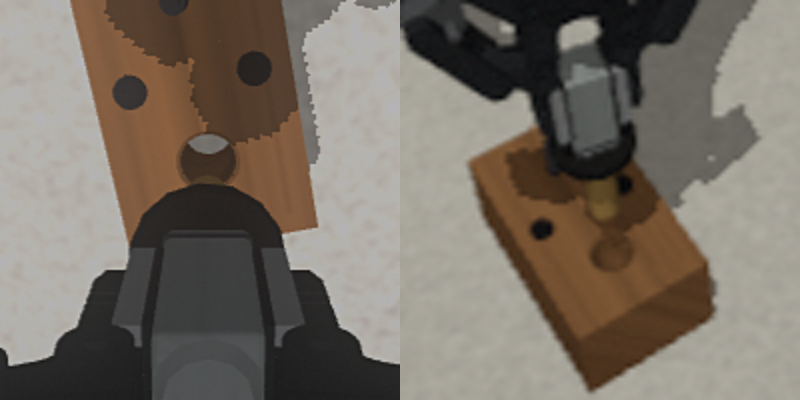

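The wrist crop shows the empty hole at (207,161), and the nose is partly hidden under the guard. In the side crop the nose end is at (602,210) and the hole at (613,252).

```bash
python3 - <<'E'
from h import *
a=np.load('pics/w13.npz');b=np.load('pics/s13.npz')
print('hole wrist',world(a,323.5,200.5,z=.05),'hole side',world(b,268.25,303,z=.05))
print('nose side',world(b,265.5,292.2,z=.0864), tool()[0])
p=cloud(b);hsv=cv2.cvtColor(b['frame'],cv2.COLOR_RGB2HSV)
m=(np.hypot(p[...,0]-.492,p[...,1]+.24)<.02)&(p[...,2]>.08)&(p[...,2]<.13)
v,u=np.nonzero(m)
for r in np.unique(v): print(r,u[v==r].min(),u[v==r].max(),p[r][m[r]].mean(0))
E
```

```text
hole wrist [ 0.4921 -0.2372  0.05  ] hole side [ 0.4934 -0.2399  0.05  ]
nose side [ 0.4918 -0.24    0.0864] [ 0.4932 -0.2389  0.1535]
284 266 268 [ 0.4971 -0.2422  0.1137]
285 261 268 [ 0.4926 -0.2438  0.1141]
286 261 268 [ 0.4922 -0.2439  0.1113]
287 261 268 [ 0.4919 -0.2433  0.1076]
288 261 268 [ 0.4916 -0.2435  0.1048]
289 262 268 [ 0.4922 -0.2443  0.1026]
290 262 269 [ 0.4927 -0.2433  0.098 ]
291 262 269 [ 0.4924 -0.2438  0.0956]
292 262 268 [ 0.4913 -0.2441  0.0932]
293 263 268 [ 0.4919 -0.2446  0.0906]
294 264 266 [ 0.4906 -0.2444  0.0875]
```

>>> step_arm(
  commands="1 0.09 -0.06 0.5 0 0 0; 1 0 0 1.2 0 0 0; 1 0 0 1.2 0 0 0; 1 0 0 0.8 0 0 0; 1 0 0 0.5 0 0 0; 1 0 0 0 0 0 0",
)

```text
t: 36.05
tcp_pos: [0.4925, -0.2372, 0.1095]
tcp_rot: [-3.12, -0.35, 0.004]
contact_force: [-0.3, -0.3, -2.4]
grip_width: 0.0189
```

>>> step_arm(
  commands="1 0 0 0.6 0 0 0; 1 0 0 0.6 0 0 0; 1 0 0 0.6 0 0 0; 1 0 0 0.6 0 0 0; 1 0 0 0.6 0 0 0; 1 0 0 0 0 0 0",
)

```text
t: 36.65
tcp_pos: [0.4926, -0.2373, 0.0798]
tcp_rot: [-3.121, -0.35, 0.003]
contact_force: [-0.8, -0.6, -2.8]
grip_width: 0.0187
```

Going in freely, with no side load. About 10 mm left.

>>> step_arm(
  commands="1 0 0 0.4 0 0 0; 1 0 0 0.3 0 0 0; 1 0 0 0.15 0 0 0; 1 0 0 0.05 0 0 0; 1 0 0 0 0 0 0",
)

```text
t: 37.15
tcp_pos: [0.4935, -0.2378, 0.072]
tcp_rot: [-3.122, -0.35, -0.0]
contact_force: [0.8, 0.0, -3.0]
grip_width: 0.0189
```

>>> step_arm(
  commands="1 0 0 0.05 0 0 0; 1 0 0 0.05 0 0 0; 1 0 0 0 0 0 0",
)

```text
t: 37.45
tcp_pos: [0.4935, -0.2378, 0.071]
tcp_rot: [-3.122, -0.35, -0.0]
contact_force: [-0.5, 0.0, -2.2]
grip_width: 0.0189
```

>>> step_arm(
  commands="1 0 0 0.05 0 0 0; 1 0 0 0.05 0 0 0; 1 0 0 0 0 0 0",
)

```text
t: 37.75
tcp_pos: [0.4935, -0.2378, 0.07]
tcp_rot: [3.122, 0.35, 0.0]
contact_force: [-0.2, -0.3, -2.2]
grip_width: 0.019
```

>>> step_arm(
  commands="1 0 0 0.04 0 0 0; 1 0 0 0 0 0 0",
)

```text
t: 37.95
tcp_pos: [0.4935, -0.2378, 0.0699]
tcp_rot: [-3.122, -0.35, 0.0]
contact_force: [-0.2, 0.6, 0.3]
grip_width: 0.0187
```

The guard is resting on the block at the same height as at the grasp (0.0699). Releasing.

>>> step_arm(
  commands="3 0 0 0 0 0 0; 4 0 0 0 0 0 0; 6 0 0 0 0 0 0; 6 0 0 0 0 0 0; 6 0 0 0 0 0 0; 6 0 0 -0.5 0 0 0; 6 0 0 -1.5 0 0 0; 6 0 0 -2.5 0 0 0",
  grip_force=20,
)

```text
t: 38.75
tcp_pos: [0.4922, -0.237, 0.1143]
tcp_rot: [-3.12, -0.35, 0.004]
contact_force: [0.1, -0.3, 0.5]
grip_width: 0.0599
```

>>> step_arm(
  commands="6 0 0 -3.5 0 0 0; 6 0 0 -4.5 0 0 0; 6 0 0 -4.5 0 0 0; 6 0 0 -2 0 0 0; 6 0 0 0 0 0 0; 6 0 0 0 0 0 0; 6 0 0 0 0 0 0",
)

```text
t: 39.45
tcp_pos: [0.4923, -0.2371, 0.258]
tcp_rot: [-3.12, -0.35, 0.004]
contact_force: [-0.1, 1.0, -0.5]
grip_width: 0.0599
```

```bash
python3 - <<'E'
from cup import *
o=get_obs();print(o['t'],o['tcp_pos'],o['contact_force'],o['grip_width'],abs(o['qd']).max())
a=snap('wrist','w14');b=snap('side','s14');c=snap('scene','c14')
p=cloud(a); q=p[(np.hypot(p[...,0]-.492,p[...,1]+.238)<.03)&(abs(p[...,2]-.058)<.004)]; print('guard',len(q),q[:,2].mean(),cv2.minEnclosingCircle((q[:,:2]*1000).astype(np.float32)))
for im in (b,c):
    p=cloud(im); t=p[(np.hypot(p[...,0]-.492,p[...,1]+.238)<.025)&(p[...,2]>.107)&(p[...,2]<.12)]; print('top',len(t),t.mean(0) if len(t) else '')
cupfit(b,(.4795,.1424))
cv2.imwrite('pics/fin.png',np.hstack([a['frame'][80:380,120:520],b['frame'][100:400,150:550]])[:,:,::-1])
E
```

```text
39.45 [ 0.4923 -0.2371  0.258 ] [-0.1013  1.0247 -0.4919] 0.05987172572658608 0.0164792979664514
guard 522 0.05777390514676167 ((493.0589599609375, -237.1282958984375), 18.893260955810547)
top 88 [ 0.4925 -0.2397  0.1097]
top 21 [ 0.4971 -0.2378  0.1111]Traceback (most recent call last):
  File "<stdin>", line 7, in <module>
  File "cup.py", line 13, in cupfit
    s=t[rng.choice(len(t),3,False)]
        ~~~~~~~~~~^^^^^^^^^^^^^^^^
  File "numpy/random/_generator.pyx", line 920, in numpy.random._generator.Generator.choice
ValueError: Cannot take a larger sample than population when replace is False
```

```bash
python3 - <<'E'
from cup import *
a=np.load('pics/w14.npz');c=np.load('pics/c14.npz')
cv2.imwrite('pics/fin.png',np.hstack([a['frame'][80:380,120:520],cv2.resize(c['frame'][130:280,190:390],(400,300),interpolation=2)])[:,:,::-1])
try: cupfit(c,(.4795,.1424))
except Exception as e: print(e)
E
```

```text
top n 64 plane [ 0.0324 -0.0245  0.0442] tilt deg 2.3251450035959627 downhill dir deg 142.91549719261718
cup circ ((480.9684753417969, 144.10736083984375), 44.48777770996094)
hub 8 [0.5201 0.1702 0.0378] ((517.4732666015625, 157.7364501953125), 34.80263137817383)
flange 121 0.01576295560369719 ((487.2956848144531, 138.14308166503906), 69.66529083251953)
```

View pics/fin.png

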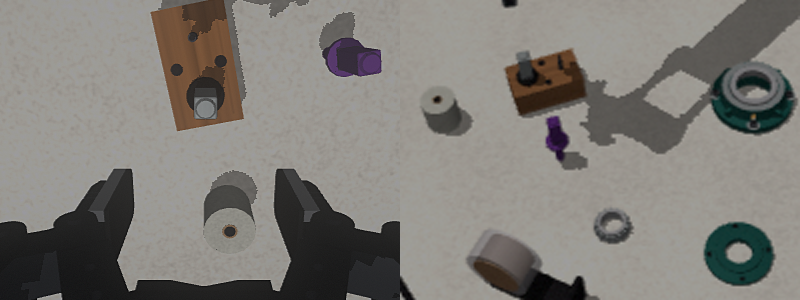

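The wrist crop shows the drift standing upright in its block at (206,105), clear of the gripper. The scene crop shows the cup low in its housing at (753,88), with the bystanders where they were. The scene plane fit is not usable: 64 points, and its circle takes in other surfaces. The wrist fit at t=33.4 stands, because nothing has touched the cup since.

```bash
python3 -c "
from station import *
hand_in(); print(get_obs()['t'])"
```

```text
the job is handed in; nothing more can be done
the job is handed in; nothing more can be done
```

The cup is down square on the shoulder, the drift is back in its hole, and the job was handed in at about 39.5 s of the 72 s allowed.

- **Pressing:** I pushed on alternate sides of the rim. At each check the lean stayed at or below its starting 2.6°, and I estimate no push used more than about 23 N. I then bore on the +x rim with about 25 N for about 0.8 s, and on the -x rim with 23–24 N for about 0.6 s. Both rims stopped at the same height.
- **Cup:** The last close wrist-camera check, at 33.4 s, put the cup top at 44.9 mm (home is 45 mm), about 0.5 mm off the bore axis, leaning about 0.01°. Nothing touched the cup after that.
- **Drift:** The guard sits on the block's top, about 1 mm from the hole's axis. The gripper is well clear, and the bystanders look where they were in the last picture.
- **Checks that disagreed:**
  - The side and scene cameras gave leans of 1.5° (during the +x press) and 2.3° (at the end). Those rest on fewer than 100 points, and the scene fit mixed in other surfaces, so I went by the wrist camera.
  - In the last look the arm hid the cup from the side camera, so I did not measure it a second time.

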